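Porcelain eggs back on their display board

TASK

Put the dusted porcelain egg collection back on its display board: set every egg that is on the desk upright and very gently into a dimple of its own, never dropping it or pressing it down. Also pull the dust brush out of the pen cup beside the board and lay it in the two notched posts at the far edge of the board, with the middle of its handle between them, leaving the cup standing and the other things on the desk where they are.

Things in the scene. Friction and masses are not known exactly. Their poses are not given: they have to be found in the camera images.
- board: The display board: a flat mid-brown wooden board, 250 (x) x 240 (y) x 22 mm (z), fixed to the desk, its place and yaw vary. Origin: centre of its underside; z up. Its top (22 mm up) has six round dimples in two rows of three (rows at x = -78 and +10 mm, y = -74, 0, +74 mm in the board's frame). Along its far edge (x = +90 mm) stands the dark brush rest: two notched posts.
- dimple_1 (a point): Dimple 1 of the display board: centre of its round mouth, level with the board's top. The dimple is 35 mm across, 13 mm deep, with a chamfered rim; an egg set in it upright sinks until its flank meets the rim: the egg's underside then lies about 8 mm below this point.
- dimple_2 (a point): Dimple 2 of the display board: centre of its round mouth, level with the board's top. The dimple is 35 mm across, 13 mm deep, with a chamfered rim; an egg set in it upright sinks until its flank meets the rim: the egg's underside then lies about 8 mm below this point.
- dimple_3 (a point): Dimple 3 of the display board: centre of its round mouth, level with the board's top. The dimple is 35 mm across, 13 mm deep, with a chamfered rim; an egg set in it upright sinks until its flank meets the rim: the egg's underside then lies about 8 mm below this point.
- dimple_4 (a point): Dimple 4 of the display board: centre of its round mouth, level with the board's top. The dimple is 35 mm across, 13 mm deep, with a chamfered rim; an egg set in it upright sinks until its flank meets the rim: the egg's underside then lies about 8 mm below this point.
- dimple_5 (a point): Dimple 5 of the display board: centre of its round mouth, level with the board's top. The dimple is 35 mm across, 13 mm deep, with a chamfered rim; an egg set in it upright sinks until its flank meets the rim: the egg's underside then lies about 8 mm below this point.
- dimple_6 (a point): Dimple 6 of the display board: centre of its round mouth, level with the board's top. The dimple is 35 mm across, 13 mm deep, with a chamfered rim; an egg set in it upright sinks until its flank meets the rim: the egg's underside then lies about 8 mm below this point.
- brush_rest (a point): Brush rest: point midway between the two posts, level with the notch bottoms, 56 mm above the desk. The posts (10 mm thick) stand 70 mm apart, +-35 mm along the board's y, Each V notch is 8 mm wide at its bottom, 36 mm at the mouth, 24 mm deep. The brush lies along the board's y, either way round, its axis about 8 mm above the notch bottoms.
- egg_1: A white porcelain egg, fragile, 60 mm tall, 50 mm across at its widest (26 mm above its underside), 90 g, standing upright on a flat foot 25 mm across, on a flat fixed cork mat 210 x 310 x 3 mm at the start. Origin: centre of the foot; z up along its axis. Only some of the six eggs are there in a given start.
- egg_2: Another egg of the same kind as egg_1 (may be absent).
- egg_3: Another egg of the same kind as egg_1 (may be absent).
- egg_4: Another egg of the same kind as egg_1 (may be absent).
- egg_5: Another egg of the same kind as egg_1 (may be absent).
- egg_6: Another egg of the same kind as egg_1 (may be absent).
- cup: The pale metal pen cup, 74 mm across, 88 mm tall, open at the top, wall about 3 mm, floor 3 mm, loose, 0.35 kg. Origin: centre of its underside; z up.
- brush: The dust brush, 195 mm long, 60 g, rigid: round pale wooden handle 15 mm thick (0 to 128 mm from its foot), brass collar 17 mm (to 147 mm), grey head up to 25 mm (to 195 mm). Origin: the foot, the handle's lower end; z along its axis to the head. It stands foot down in the pen cup, leaning about 34 degrees against the rim, its upper 95 mm or so clear of the rim.
- brush_mid (a point): Middle of the handle: point on the brush's axis, 75 mm from the foot (the brush balances at about 89 mm); it belongs midway between the two posts.
- brush_head (a point): The tip of the brush's head, on its axis.
- ink_bottle: Ink bottle, 48 x 48 x 60 mm, a bystander. Origin: centre of its underside.
- copper_cup: Empty copper-coloured pen cup, 68 mm across, 84 mm tall, fixed, a bystander. Origin: centre of its underside.
- rubber_stamp: Upright rubber stamp, 24 x 44 x 68 mm, a bystander.
There are look-alikes about, which are no part of the job. What is shaped like the egg_4 but green is not meant.

How it is judged (in metres and radians):
At the end, for the whole second after the job is handed in: each egg present rests upright (0.3 rad) in a dimple, within 10 mm of its centre, underside 6 to 20 mm above the desk; the brush rests in both notches (ends within 20 mm sideways and 14 mm in height, middle within 30 mm of the middle); the cup is upright (0.1 rad) ((horizontal distance between egg_1 and dimple_1 below 0.01 m or horizontal distance between egg_1 and dimple_2 below 0.01 m or horizontal distance between egg_1 and dimple_3 below 0.01 m or horizontal distance between egg_1 and dimple_4 below 0.01 m or horizontal distance between egg_1 and dimple_5 below 0.01 m or horizontal distance between egg_1 and dimple_6 below 0.01 m) and z of egg_1 in the frame of board between 0.006 and 0.02 m and angle between each of egg_1, egg_2, egg_3, egg_4, egg_5, egg_6's own z axis and vertical below 0.3 rad and linear speed of each of egg_1, egg_2, egg_3, egg_4, egg_5, egg_6, brush below 0.02 m/s and (horizontal distance between egg_2 and dimple_1 below 0.01 m or horizontal distance between egg_2 and dimple_2 below 0.01 m or horizontal distance between egg_2 and dimple_3 below 0.01 m or horizontal distance between egg_2 and dimple_4 below 0.01 m or horizontal distance between egg_2 and dimple_5 below 0.01 m or horizontal distance between egg_2 and dimple_6 below 0.01 m) and z of egg_2 in the frame of board between 0.006 and 0.02 m and (horizontal distance between egg_3 and dimple_1 below 0.01 m or horizontal distance between egg_3 and dimple_2 below 0.01 m or horizontal distance between egg_3 and dimple_3 below 0.01 m or horizontal distance between egg_3 and dimple_4 below 0.01 m or horizontal distance between egg_3 and dimple_5 below 0.01 m or horizontal distance between egg_3 and dimple_6 below 0.01 m) and z of egg_3 in the frame of board between 0.006 and 0.02 m and (horizontal distance between egg_4 and dimple_1 below 0.01 m or horizontal distance between egg_4 and dimple_2 below 0.01 m or horizontal distance between egg_4 and dimple_3 below 0.01 m or horizontal distance between egg_4 and dimple_4 below 0.01 m or horizontal distance between egg_4 and dimple_5 below 0.01 m or horizontal distance between egg_4 and dimple_6 below 0.01 m) and z of egg_4 in the frame of board between 0.006 and 0.02 m and (horizontal distance between egg_5 and dimple_1 below 0.01 m or horizontal distance between egg_5 and dimple_2 below 0.01 m or horizontal distance between egg_5 and dimple_3 below 0.01 m or horizontal distance between egg_5 and dimple_4 below 0.01 m or horizontal distance between egg_5 and dimple_5 below 0.01 m or horizontal distance between egg_5 and dimple_6 below 0.01 m) and z of egg_5 in the frame of board between 0.006 and 0.02 m and (horizontal distance between egg_6 and dimple_1 below 0.01 m or horizontal distance between egg_6 and dimple_2 below 0.01 m or horizontal distance between egg_6 and dimple_3 below 0.01 m or horizontal distance between egg_6 and dimple_4 below 0.01 m or horizontal distance between egg_6 and dimple_5 below 0.01 m or horizontal distance between egg_6 and dimple_6 below 0.01 m) and z of egg_6 in the frame of board between 0.006 and 0.02 m and horizontal distance between brush_mid and brush_rest below 0.03 m and x of brush in the frame of board between 0.07 and 0.11 m and z of brush in the frame of board between 0.052 and 0.08 m and x of brush_head in the frame of board between 0.07 and 0.11 m and z of brush_head in the frame of board between 0.052 and 0.08 m and angle between cup's own z axis and vertical below 0.1 rad); the robot touches nothing.
It fails at once if an egg is pressed or dropped hard onto the display board (more than 25 N) (contact force between any of egg_1, egg_2, egg_3, egg_4, egg_5, egg_6 and board above 25 N).
It fails at once if an egg falls off the desk (height (world z) of any of egg_1, egg_2, egg_3, egg_4, egg_5, egg_6 below -0.05 m).
It fails at once if the pen cup is tipped over (angle between cup's own z axis and vertical above 0.6 rad).
It fails at once if a bystander is moved by more than 30 mm (distance of any of ink_bottle, rubber_stamp from where it was at the start of the episode above 0.03 m).
Of egg_1, egg_2, egg_3, egg_4, egg_5, egg_6 only 4 to 6 are there at a start; the rules pass over those that are not, and their reading is None.
At some moment in a run one of cup may be knocked a few centimetres aside while the robot is not near it.
It also fails if it takes over 210 s, if anything falls off the work surface, if the arm or the gripper's body presses on something with over 40 N, if the wrist force passes 120 N, or if a joint passes its speed limit or range.

ROBOT

A 6-joint arm with a two-finger parallel gripper is mounted at the origin on the work surface; the furniture and walls round the work are solid. World frame = base frame: x ahead of the robot, y to its left, z up, the work surface at z = 0. Lengths are in mm, angles in rad, forces in N, time in s.
With the tool pointing down it reaches from about 300 to 775 mm from the base axis. Payload 14.6 kg.
Tool frame: the origin (TCP) lies at the very end of the fingers, on their centre line; the grasp point (between the pads) lies 19 mm behind it; z points along the fingers, y is the direction in which the jaws open and shut (so a half turn about z gives the same grasp; the last joint's range is limited). The gripper opens to 94 mm and grips with 3 to 60 N. Pads are 16 mm wide; open, the fingers measure 119 mm over their backs; the gripper's body (75 mm by 177 mm) begins 78 mm behind the grasp point.
Start: joints at [1.074, 0.3, 1.521, -0, 1.321, -0.067], TCP at [229.175, 499.968, 165.546] pointing down, gripper open.
Joint ranges: [-3.03, 3.03], [-0.79, 2.21], [0.23, 2.52], [-1.04, 4.18], [0, 3.07], [-2.55, 2.55]. Speed limits (rad/s): [2.22, 2.22, 2.57, 3.14, 3.14, 3.14].

INTERFACE

Orientations are given as [roll, pitch, yaw] about the fixed x, y, z axes, in that order (R = Rz(yaw) Ry(pitch) Rx(roll)).
In Python, from cell import manip gives the robot as it stands.
- The arm moves only by the shell command python3 -m pendant 'ROWS' [FORCE]. ROWS is JSON, a list of rows, each an object with "claw": the finger opening in m, from 0 to 0.094; "delta_pos": the shift along the tool's x, y, z in m, a list of three; "rotation": the turn, a rotation vector about the tool's x, y, z in rad, a list of three. A call has 1 to 10 rows; each row is the pose to reach, as a shift and turn from the pose measured when the call began, along the tool's axes at that moment; what a row does not reach only later rows make up. A row lasts 1/8 s, in which the tool goes at most 62.5 mm and 10.7 degrees, less where a joint would pass 70% of its speed; a pose out of reach is approached as far as the arm can. A call with a gripper value outside its range is refused whole. The fingers move at their own pace and stop on an object; FORCE is the grip in N (left out, the last holds). Time passes only in rows, so rows that repeat a pose let the fingers close. It gives the time, the measured TCP pose, the force and the opening at its end, in the units of the state.
- manip.read_state(): the state, without advancing time (a new reading comes with each control period).
- manip.camera(name): name is "scene" or "top" or "wrist"; returns the picture (480x640x3 uint8, red, green, blue); there is no depth.
- manip.camera_model(name): a dict with "fx", "fy", "cx", "cy" (pixels), "cam_to_world" (4x4, takes a point from camera to world coordinates); the wrist camera has in their place "T_tool_cam" (4x4, takes a point from camera to tool coordinates, whose origin is the TCP and whose axes are the flange's). Camera axes: x right, y up, looking along -z (the intrinsics and any distortion apply to the point x, -y, -z); pixel columns grow to the right and rows downward; lengths in mm; the calibration is good to about 2 mm. A picture is of the moment at which its call begins: read the wrist's pose just before it. camera_model takes no time and is no camera call.
- manip.sign_off(): hands the job in, once; it reports no verdict.
The state is a dict: "clock": time; "joints": joint angles; "qd": joint speeds; "effort": joint torques, N m; "eef_pos": TCP position; "eef_rot": TCP orientation; "wrist_force": force on the tool from outside, world axes, zero at the start; "moment": the same for the moment, N m; "finger_gap": finger opening in mm.
Only numpy, scipy, OpenCV 4.12 (cv2) and the standard library are available. Lean on these libraries where they do the work, as an engineer would, in place of code of your own. Each camera call takes 0.05 s, during which the arm holds its last target.

## Working session

There is one attempt and no reset: what is moved stays moved. The work goes in short steps, Python scripts to look and compute and a shell command to move; the robot and the scene stay as the last step left them, time stands still between calls to the robot, and variables do not carry over. Pictures are saved under pics/ and viewed, and the job is handed in when it is done.

```bash
ls; mkdir -p pics; python3 - <<'E'
from cell import manip
import cv2, json
s=manip.read_state(); print(s)
for n in ("scene","top","wrist"):
    im=manip.camera(n); cv2.imwrite(f"pics/{n}0.png",im[:,:,::-1])
    m=manip.camera_model(n); print(n,m)
E
```

```text
pics
{'clock': 0.0, 'joints': array([ 1.07438997e+00,  3.00488327e-01,  1.52157758e+00,  9.91406238e-06,
        1.32068959e+00, -6.66186758e-02]), 'qd': array([0.00032474, 0.00236833, 0.00032971, 0.0002429 , 0.00036493,
       0.00135821]), 'effort': array([-7.22091572e-04, -5.31816244e+01, -3.52737486e+01,  7.07612699e-02,
        2.44102604e-02, -1.26536997e-04]), 'eef_pos': array([229.03636914, 499.70655909, 164.97838854]), 'eef_rot': array([-3.14043303e+00, -8.69908918e-05,  2.71180246e+00]), 'wrist_force': array([-0.79724374,  0.17858803, -0.8573811 ]), 'moment': array([-0.04381748,  0.07172909, -0.03669952]), 'finger_gap': 93.72930836934425}
scene {'fx': 478.4284871448548, 'fy': 478.4284871448548, 'cx': 316.9167130056876, 'cy': 240.28444959183466, 'cam_to_world': array([[-9.04705707e-01,  2.19159053e-01, -3.65344897e-01,
         1.00749737e+02],
       [-4.25534504e-01, -5.06483915e-01,  7.49929617e-01,
         9.97969503e+02],
       [-2.06874492e-02,  8.33932464e-01,  5.51478627e-01,
         8.75880767e+02],
       [ 0.00000000e+00,  0.00000000e+00,  0.00000000e+00,
     
[... 253 characters left out ...]
-01,  5.12030529e-02, -1.70406294e-02,
        -4.80583835e+01],
       [-5.38944849e-03,  2.19575073e-01,  9.75580720e-01,
         1.29677201e+03],
       [ 0.00000000e+00,  0.00000000e+00,  0.00000000e+00,
         1.00000000e+00]])}
wrist {'fx': 363.0008030824442, 'fy': 363.0008030824442, 'cx': 318.36759698412254, 'cy': 238.5062358024785, 'T_tool_cam': array([[-4.48979757e-04,  9.72025296e-01,  2.34875760e-01,
         6.82962436e+01],
       [ 9.99999885e-01,  3.96423117e-04,  2.70979037e-04,
        -6.65476467e-01],
       [ 1.70288298e-04,  2.34875854e-01, -9.72025362e-01,
        -2.19719614e+02],
       [ 0.00000000e+00,  0.00000000e+00,  0.00000000e+00,
         1.00000000e+00]])}
```

View pics/scene0.png

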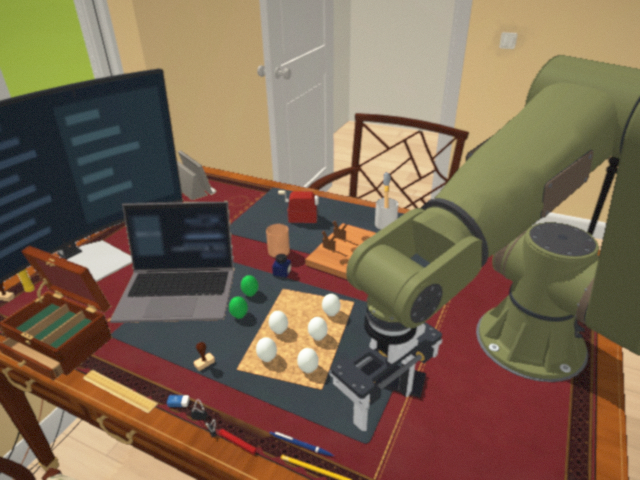

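View pics/top0.png

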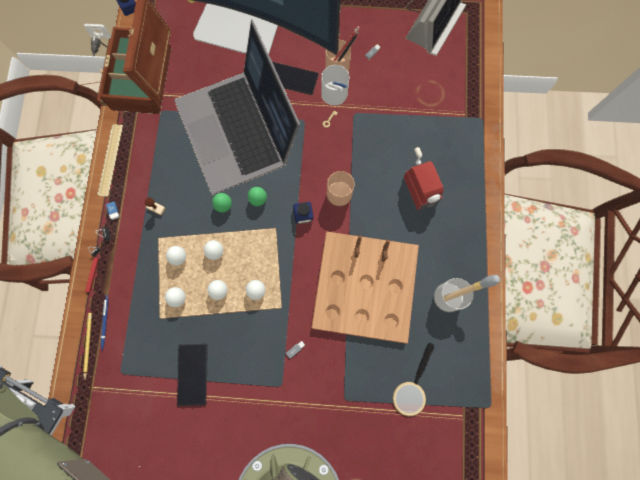

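View pics/wrist0.png

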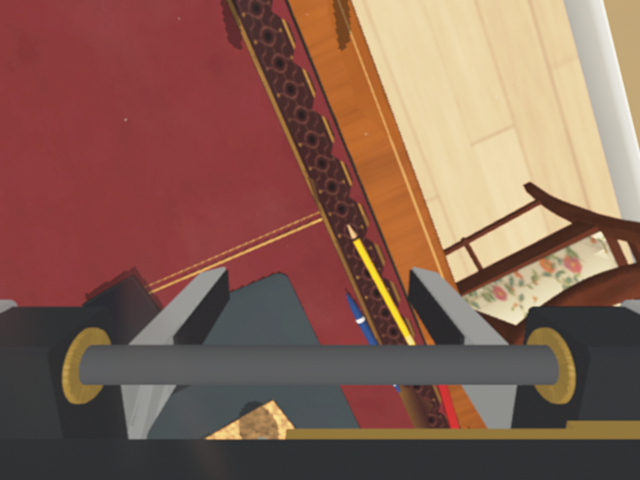

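The top view shows five white eggs on the cork mat, at (176,256), (213,250), (175,297), (218,290) and (255,289). The two green ones, at (222,203) and (257,196), are the look-alikes. The board is around (365,288) with its posts at (357,247) and (384,250). The pale cup is at (453,295) with the brush head toward (497,281). Next I'll measure these.

```bash
cat > h.py <<'E'
from cell import manip
import numpy as np, cv2, os
from scipy.spatial.transform import Rotation as R
def ray(m,u,v,T=None):
    T=m["cam_to_world"] if T is None else T
    d=np.array([(u-m["cx"])/m["fx"],-(v-m["cy"])/m["fy"],-1.0])
    return T[:3,3],T[:3,:3]@d
def onz(m,u,v,z,T=None):
    o,d=ray(m,u,v,T); return o+d*(z-o[2])/d[2]
def two(r1,r2):
    (o1,d1),(o2,d2)=r1,r2
    A=np.stack([d1,-d2],1); t=np.linalg.lstsq(A,o2-o1,rcond=None)[0]
    a=o1+d1*t[0];b=o2+d2*t[1]; return (a+b)/2,np.linalg.norm(a-b)
def proj(m,p,T=None):
    T=m["cam_to_world"] if T is None else T
    c=T[:3,:3].T@(np.asarray(p,float)-T[:3,3]); return m["cx"]-m["fx"]*c[0]/c[2], m["cy"]+m["fy"]*c[1]/c[2]
def tool():
    s=manip.read_state(); T=np.eye(4);T[:3,:3]=R.from_euler('xyz',s["eef_rot"]).as_matrix();T[:3,3]=s["eef_pos"];return T,s
def wristT():
    T,s=tool(); return T@manip.camera_model("wrist")["T_tool_cam"]
def shift(p,rotm=None):
    """tool-axes shift and rotvec to bring TCP to p (and orientation)"""
    T,s=tool(); d=T[:3,:3].T@(np.asarray(p,float)-T[:3,3])
    rv=np.zeros(3) if rotm is None else R.from_matrix(T[:3,:3].T@rotm).as_rotvec()
    return np.round(d/1000,4),np.round(rv,4)
def down(yaw):  return R.from_euler('xyz',[np.pi,0,yaw]).as_matrix()
E
python3 - <<'E'
from h import *
top=cv2.imread("pics/top0.png"); sc=cv2.imread("pics/scene0.png")
mt=manip.camera_model("top");ms=manip.camera_model("scene")
def blobs(im,roi):
    h=cv2.cvtColor(im,cv2.COLOR_BGR2HSV); m=((h[...,1]<60)&(h[...,2]>140)).astype(np.uint8)
    k=np.zeros_like(m);x0,y0,x1,y1=roi;k[y0:y1,x0:x1]=1;m*=k
    n,l,s,c=cv2.connectedComponentsWithStats(m); return [(c[i],s[i]) for i in range(1,n) if s[i,4]>60]
bt=blobs(top,(150,225,285,320)); bs=blobs(sc,(235,285,355,390))
for c,s in bt: print("top",c.round(1),s, onz(mt,*c,31).round(1))
for c,s in bs: print("scene",c.round(1),s, onz(ms,*c,31).round(1))
for n,pts,z in (("board",[(325,233),(418,244),(405,343),(312,330)],22),("posts",[(357,240),(387,243)],70)):
    for p in pts: print(n,p,onz(mt,*p,z).round(1))
c=np.vstack([cv2.resize(top[225:350,300:510],None,fx=3.8,fy=3.8,interpolation=cv2.INTER_CUBIC)])
cv2.imwrite("pics/board.png",c)
cv2.imwrite("pics/sceneb.png",cv2.resize(sc[150:320,240:440],None,fx=3.5,fy=3.5,interpolation=cv2.INTER_CUBIC))
E
```

```text
top [213.2 249.5] [204 240  20  20 323] [589.9 228.7  31. ]
top [175.7 255.1] [166 246  20  20 327] [570.1 323.2  31. ]
top [217.1 289.3] [207 280  21  20 333] [488.6 208.9  31. ]
top [255.  289.3] [245 280  21  20 330] [493.5 113.3  31. ]
top [174.7 296.6] [164 287  22  20 341] [464.6 313.7  31. ]
scene [330.7 304. ] [322 293  18  23 320] [495.7 112.9  31. ]
scene [277.9 321.7] [269 311  19  23 338] [591.6 229.8  31. ]
scene [317.2 328. ] [308 317  19  23 345] [490.1 209.5  31. ]
scene [265.8 349. ] [256 337  21  25 385] [572.1 324.   31. ]
scene [307.5 359.9] [298 348  20  25 398] [465.9 314.   31. ]
scene [338.3 383.6] [331 374  17  16  89] [373.8 347.9  31. ]
board (325, 233) [650.4 -55.8  22. ]
board (418, 244) [ 633.9 -297.2   22. ]
board (405, 343) [ 381.5 -267.2   22. ]
board (312, 330) [400.8 -35.5  22. ]
posts (357, 240) [ 625.5 -136.1   70. ]
posts (387, 243) [ 621.8 -210.9   70. ]
```

View pics/board.png

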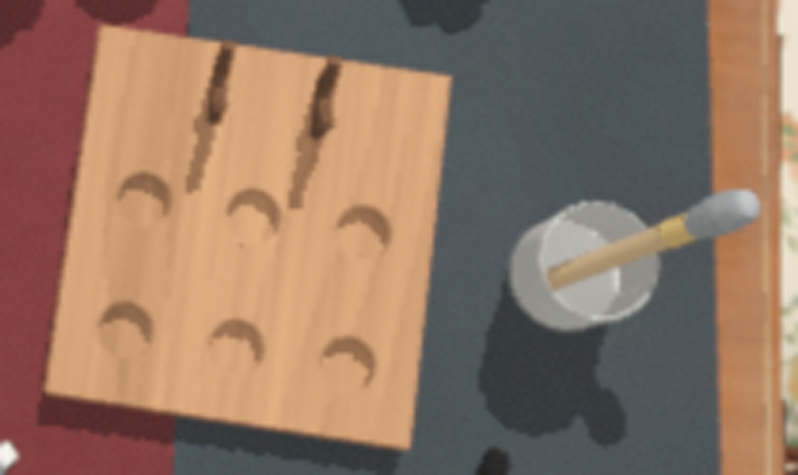

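View pics/sceneb.png

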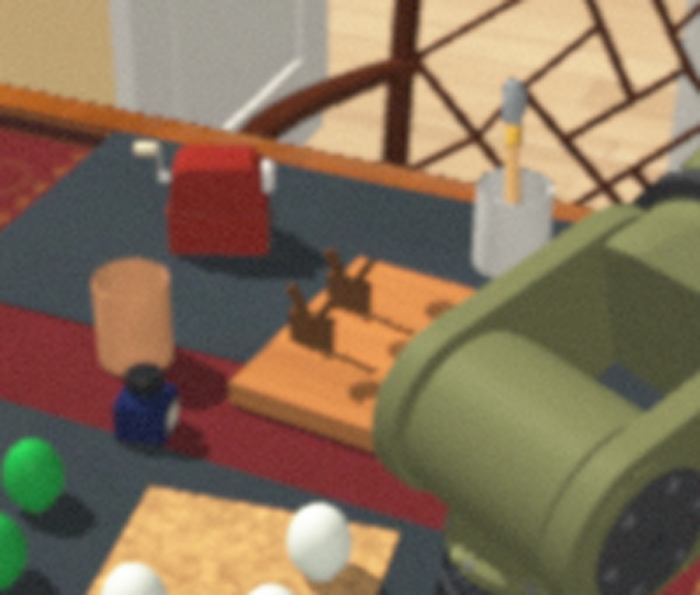

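Both cameras agree on the five eggs to within about 2 mm. The board's edges measure 242 x 252 mm, which fits. Next I'll refine the board and measure the brush and cup.

```bash
python3 - <<'E'
from h import *
top=cv2.imread("pics/top0.png"); sc=cv2.imread("pics/scene0.png")
mt=manip.camera_model("top")
h=cv2.cvtColor(top,cv2.COLOR_BGR2HSV)
m=((h[...,0]>6)&(h[...,0]<22)&(h[...,1]>70)&(h[...,2]>120)).astype(np.uint8)
k=np.zeros_like(m);k[225:350,305:425]=1;m*=k
m=cv2.morphologyEx(m,cv2.MORPH_CLOSE,np.ones((9,9)))
cs,_=cv2.findContours(m,cv2.RETR_EXTERNAL,cv2.CHAIN_APPROX_NONE);c=max(cs,key=cv2.contourArea)
W=np.array([onz(mt,*p[0],22)[:2] for p in c],np.float32)
r=cv2.minAreaRect(W);print(r)
b=cv2.boxPoints(r);print(b)
a=cv2.resize(top[260:330,420:510],None,fx=8,fy=8,interpolation=cv2.INTER_CUBIC)
s=cv2.resize(sc[165:235,360:425],None,fx=8,fy=8,interpolation=cv2.INTER_CUBIC)
cv2.imwrite("pics/bt.png",a);cv2.imwrite("pics/bs.png",s)
E
```

```text
((518.8605346679688, -164.60519409179688), (242.815185546875, 253.88162231445312), 84.29755401611328)
[[ 380.4846   -272.79886 ]
 [ 633.1098   -298.02512 ]
 [ 657.23645   -56.41153 ]
 [ 404.61127   -31.185272]]
```

View pics/bt.png

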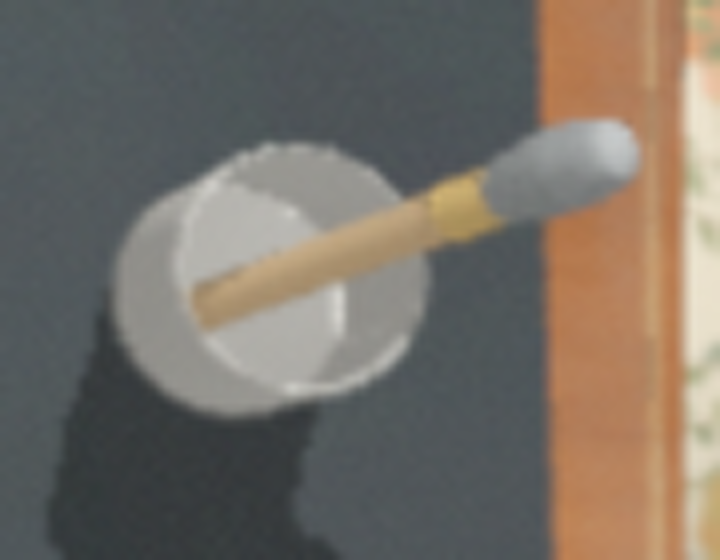

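View pics/bs.png

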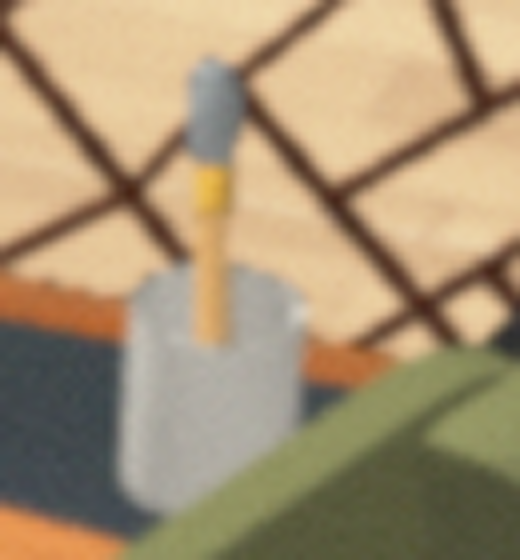

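```bash
python3 - <<'E'
from h import *
mt=manip.camera_model("top");ms=manip.camera_model("scene")
T=lambda x,y:ray(mt,420+x/8-.44,260+y/8-.44)
S=lambda x,y:ray(ms,360+x/8-.44,165+y/8-.44)
tip=two(T(633,150),S(213,64));col=two(T(464,209),S(212,190));cb=two(T(433,219),S(211,214));ct=two(T(489,200),S(212,166))
for n,p in (("tip",tip),("col mid",col),("cb",cb),("ct",ct)):print(n,p[0].round(1),round(p[1],1))
foot=onz(mt,420+203/8-.44,260+306/8-.44,8);print("foot",foot)
d=tip[0]-foot;print("len",np.linalg.norm(d),d/np.linalg.norm(d),np.degrees(np.arccos(d[2]/np.linalg.norm(d))))
d=tip[0]-col[0];print("len",np.linalg.norm(d),d/np.linalg.norm(d))
# cup: rim ellipse centre (305,270) crop, z=88
print("rim c",onz(mt,420+303/8-.44,260+269/8-.44,88),"base",onz(mt,420+229/8,260+302/8,0))
# board: dimples from yaw -0.0995, check against top image
E
```

```text
tip [ 535.2 -453.5  158.8] 3.2
col mid [ 521.6 -418.3  117.8] 3.0
cb [ 519.3 -411.6  110. ] 3.1
ct [ 523.5 -422.8  126.7] 3.3
foot [ 500.15314175 -369.66406305    8.        ]
len 176.05497694143224 [ 0.19917778 -0.47636963  0.85638787] 31.08659932310465
len 55.74740657647131 [ 0.2448694  -0.63156126  0.73564214]
rim c [ 503.6926875  -379.62404592   88.        ] base [ 501.72301271 -381.10698052    0.        ]
```

```bash
python3 - <<'E'
from h import *
print(shift([380,100,320],down(2.3)), shift([480,-290,320],down(1.95)))
E
```

```text
(array([-0.3038, -0.3007, -0.1546]), array([-8.000e-04,  1.000e-04,  4.118e-01])) (array([-0.5572, -0.6135, -0.1544]), array([-8.000e-04,  3.000e-04,  7.618e-01]))
```

```bash
python3 -m pendant '[{"claw":0.094,"delta_pos":[-0.03,-0.03,-0.06],"rotation":[0,0,0.05]},{"claw":0.094,"delta_pos":[-0.06,-0.06,-0.1],"rotation":[0,0,0.1]},{"claw":0.07,"delta_pos":[-0.3038,-0.3007,-0.155],"rotation":[0,0,0.41]},{"claw":0.07,"delta_pos":[-0.3038,-0.3007,-0.155],"rotation":[0,0,0.41]},{"claw":0.07,"delta_pos":[-0.3038,-0.3007,-0.155],"rotation":[0,0,0.41]},{"claw":0.06,"delta_pos":[-0.3038,-0.3007,-0.155],"rotation":[0,0,0.41]},{"claw":0.06,"delta_pos":[-0.3038,-0.3007,-0.155],"rotation":[0,0,0.41]},{"claw":0.06,"delta_pos":[-0.3038,-0.3007,-0.155],"rotation":[0,0,0.41]},{"claw":0.06,"delta_pos":[-0.3038,-0.3007,-0.155],"rotation":[0,0,0.41]}]' 30
python3 - <<'E'
from h import *
print(shift([480,-290,320],down(1.95)))
E
```

```text
clock: 1.27
eef_pos: [380.6, 98.2, 320.6]
eef_rot: [-3.141, 0.001, 2.298]
wrist_force: [-0.7, 0.9, -0.0]
finger_gap: 60.0
(array([-0.3561, -0.1838,  0.0009]), array([-0.0004,  0.0007,  0.348 ]))
```

```bash
python3 -m pendant '[{"claw":0.05,"delta_pos":[-0.356,-0.184,0],"rotation":[0,0,0.348]},{"claw":0.05,"delta_pos":[-0.356,-0.184,0],"rotation":[0,0,0.348]},{"claw":0.05,"delta_pos":[-0.356,-0.184,0],"rotation":[0,0,0.348]},{"claw":0.05,"delta_pos":[-0.356,-0.184,0],"rotation":[0,0,0.348]},{"claw":0.05,"delta_pos":[-0.356,-0.184,0],"rotation":[0,0,0.348]},{"claw":0.05,"delta_pos":[-0.356,-0.184,0],"rotation":[0,0,0.348]},{"claw":0.05,"delta_pos":[-0.356,-0.184,0],"rotation":[0,0,0.348]},{"claw":0.05,"delta_pos":[-0.356,-0.184,0],"rotation":[0,0,0.348]},{"claw":0.05,"delta_pos":[-0.356,-0.184,0],"rotation":[0,0,0.348]},{"claw":0.05,"delta_pos":[-0.356,-0.184,0],"rotation":[0,0,0.348]}]'
python3 - <<'E'
from h import *
T=wristT(); im=manip.camera("wrist"); np.save("w1T.npy",T); cv2.imwrite("pics/w1.png",im[:,:,::-1])
print(manip.read_state()["joints"].round(2))
cv2.imwrite("pics/scene1.png",manip.camera("scene")[:,:,::-1])
E
```

```text
clock: 2.52
eef_pos: [480.0, -288.8, 321.4]
eef_rot: [3.141, 0.001, 1.951]
wrist_force: [0.1, 0.3, -0.1]
finger_gap: 50.5
[-0.61  0.26  1.22 -0.    1.66 -0.99]
```

View pics/w1.png

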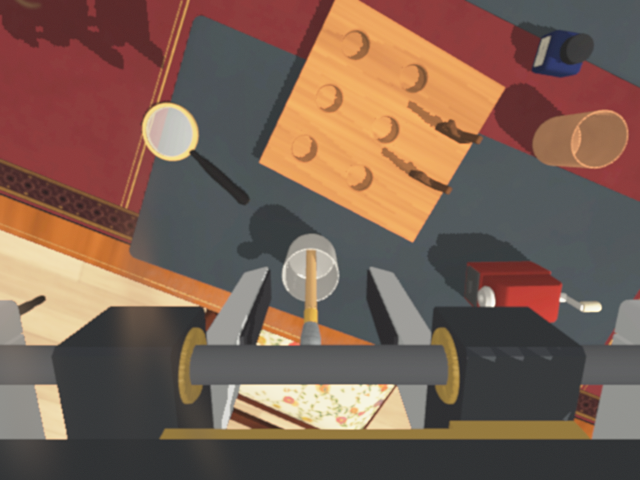

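View pics/scene1.png

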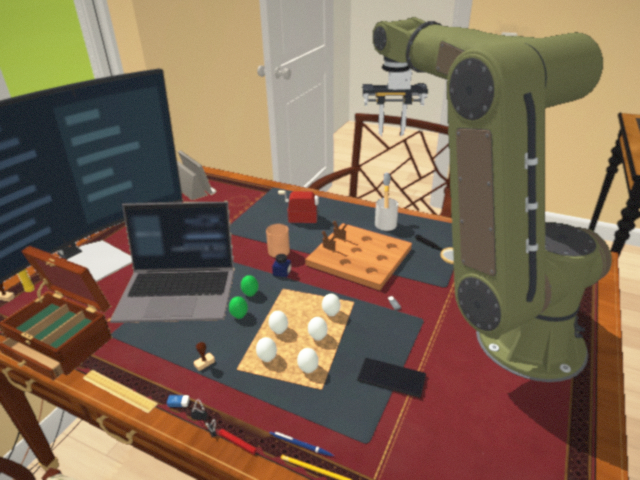

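```bash
python3 - <<'E'
from h import *
w=cv2.imread("pics/w1.png");s=cv2.imread("pics/scene1.png")
cv2.imwrite("pics/w1c.png",cv2.resize(w[220:360,260:370],None,fx=5,fy=5,interpolation=cv2.INTER_CUBIC)[:600])
cv2.imwrite("pics/s1c.png",cv2.resize(s[165:240,360:425],None,fx=8,fy=8,interpolation=cv2.INTER_CUBIC))
E
```

```text
(no output)
```

View pics/w1c.png

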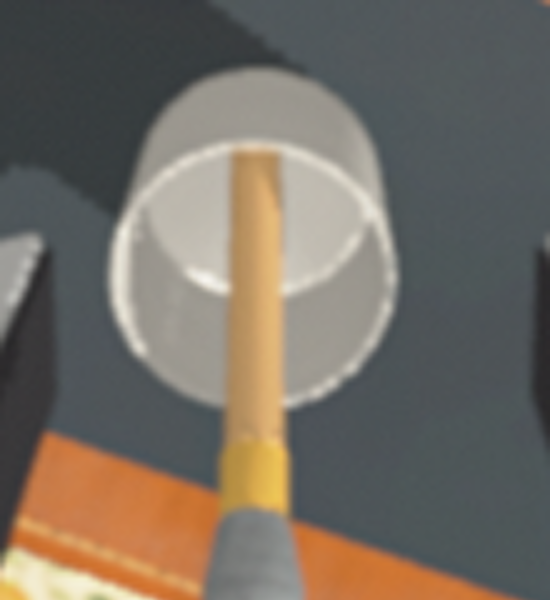

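View pics/s1c.png

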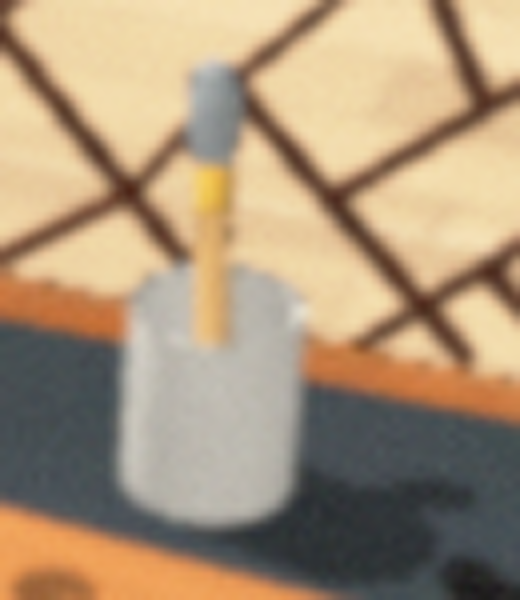

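```bash
python3 - <<'E'
from h import *
mt=manip.camera_model("top");ms=manip.camera_model("scene");mw=manip.camera_model("wrist");Tw=np.load("w1T.npy")
T=lambda x,y:ray(mt,420+x/8-.44,260+y/8-.44)
S=lambda x,y:ray(ms,360+x/8-.44,165+y/8-.44)
W=lambda x,y:ray(mw,260+x/5-.4,220+y/5-.4,Tw)
V={"cb":(T(433,219),S(211,214),W(254,440)),"ct":(T(489,200),S(211,166),W(254,510))}
for n,(t,s,w) in V.items():
    print(n,"TS",two(t,s)[0].round(1),"TW",two(t,w)[0].round(1),"SW",two(s,w)[0].round(1))
print("rim W",onz(mw,260+254/5-.4,220+275/5-.4,88,Tw).round(1))
# wrist board mask
w=cv2.imread("pics/w1.png");h=cv2.cvtColor(w,cv2.COLOR_BGR2HSV)
m=((h[...,0]>6)&(h[...,0]<22)&(h[...,1]>70)&(h[...,2]>120)).astype(np.uint8)
k=np.zeros_like(m);k[0:245,255:510]=1;m*=k
m=cv2.morphologyEx(m,cv2.MORPH_CLOSE,np.ones((9,9)));m=cv2.morphologyEx(m,cv2.MORPH_OPEN,np.ones((9,9)))
cs,_=cv2.findContours(m,cv2.RETR_EXTERNAL,cv2.CHAIN_APPROX_NONE);c=max(cs,key=cv2.contourArea)
P=np.array([onz(mw,*p[0],22,Tw)[:2] for p in c if p[0][1]>3],np.float32)
r=cv2.minAreaRect(P);print(r,cv2.boxPoints(r))
cv2.imwrite("pics/w1b.png",cv2.resize(w[0:250,255:515],None,fx=2.4,fy=2.4,interpolation=cv2.INTER_CUBIC))
E
```

```text
cb TS [ 519.3 -411.6  110. ] TW [ 517.7 -412.5  108.3] SW [ 518.8 -411.1  110.3]
ct TS [ 523.7 -422.7  126.7] TW [ 522.9 -425.6  119.2] SW [ 523.2 -421.2  127.6]
rim W [ 503.2 -377.6   88. ]
((522.534423828125, -165.20802307128906), (242.50454711914062, 261.6097717285156), 84.35030364990234) [[ 380.42813  -272.99408 ]
 [ 640.7671   -298.74854 ]
 [ 664.64075   -57.421967]
 [ 404.30176   -31.667511]]
```

View pics/w1b.png

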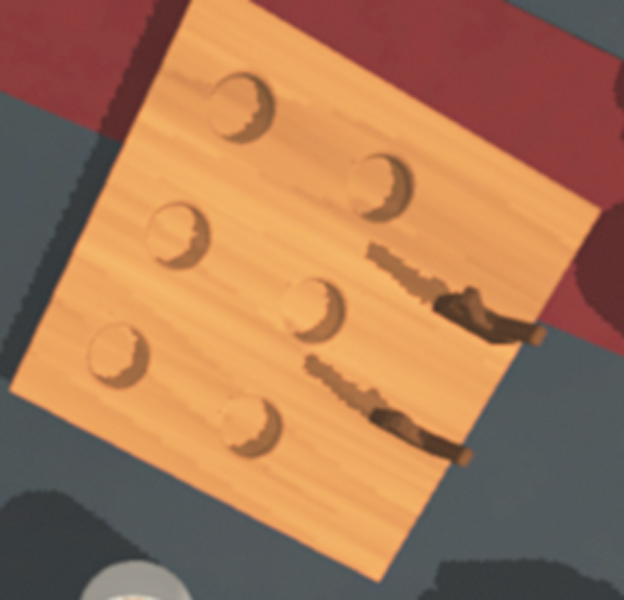

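```bash
python3 - <<'E'
from h import *
mt=manip.camera_model("top");mw=manip.camera_model("wrist");Tw=np.load("w1T.npy")
L=np.array([(-78,74),(-78,0),(-78,-74),(10,74),(10,0),(10,-74)],float)
tp=[(126,328),(236,344),(348,362),(145,198),(253,215),(363,231)]
wp=[(242,107),(179,235),(119,355),(383,187),(314,310),(251,426)]
PT=np.array([onz(mt,300+x/3.8-.4,225+y/3.8-.4,22)[:2] for x,y in tp])
PW=np.array([onz(mw,255+x/2.4-.3,y/2.4-.3,22,Tw)[:2] for x,y in wp])
def fit(L,P):
    l=L-L.mean(0);p=P-P.mean(0)
    a=np.arctan2((l[:,0]*p[:,1]-l[:,1]*p[:,0]).sum(),(l*p).sum())
    c,s=np.cos(a),np.sin(a);Rm=np.array([[c,-s],[s,c]]);t=P.mean(0)-Rm@L.mean(0)
    res=np.linalg.norm((L@Rm.T+t)-P,axis=1);return a,t,res
for n,P in (("top",PT),("wrist",PW),("both",(PT+PW)/2)):
    a,t,r=fit(L,P);print(n,round(a,4),t.round(1),r.round(1))
c,s=np.cos(a),np.sin(a);Rm=np.array([[c,-s],[s,c]])
for q in list(L)+[(90,0),(90,35),(90,-35)]: print(q,(Rm@np.array(q)+t).round(1))
corners=[(11,390),(380,580),(603,209)]
for x,y in corners: print(onz(mw,255+x/2.4-.3,y/2.4-.3,22,Tw).round(1))
for q in ((-125,-120),(125,-120),(125,120)): print("pred",(Rm@np.array(q)+t).round(1))
E
```

```text
top -0.0982 [ 520.9 -165.9] [0.4 0.9 0.3 0.7 0.8 0.4]
wrist -0.1021 [ 519.3 -164.6] [0.7 0.3 0.3 0.6 0.5 0.5]
both -0.1001 [ 520.1 -165.2] [0.5 0.5 0.3 0.2 0.6 0.4]
[-78.  74.] [449.9 -83.8]
[-78.   0.] [ 442.5 -157.4]
[-78. -74.] [ 435.1 -231.1]
[10. 74.] [537.5 -92.6]
[10.  0.] [ 530.1 -166.2]
[ 10. -74.] [ 522.7 -239.9]
(90, 0) [ 609.7 -174.2]
(90, 35) [ 613.2 -139.4]
(90, -35) [ 606.2 -209.1]
[ 383.1 -271.9   22. ]
[ 631.9 -295.5   22. ]
[655.9 -56.6  22. ]
pred [ 383.7 -272.1]
pred [ 632.5 -297.1]
pred [656.5 -58.3]
```

```bash
cat >> h.py <<'E'
def brushR(az=-1.19,lean=np.radians(34)):
    h=np.array([np.cos(az),np.sin(az),0]);z=np.array([0,0,1.])
    b=np.sin(lean)*h+np.cos(lean)*z; zt=np.cos(lean)*h-np.sin(lean)*z
    x=-b; y=np.cross(zt,x); return np.stack([x,y,zt],1)
E
python3 - <<'E'
from h import *
Rb=brushR();print(Rb.round(3))
tcp=np.array([522.7,-421.5,93.7]); pre=tcp-90*Rb[:,2]; print(pre,shift(pre,Rb))
E
```

```text
[[-0.208  0.928  0.308]
 [ 0.519  0.372 -0.77 ]
 [-0.829 -0.    -0.559]]
[ 494.96920015 -352.23125205  144.02736131] (array([-0.0638, -0.0094,  0.1774]), array([-2.00e-04, -9.76e-01, -5.00e-04]))
```

```bash
python3 -m pendant '[{"claw":0.05,"delta_pos":[-0.005,-0.001,0.025],"rotation":[0,-0.14,0]},{"claw":0.05,"delta_pos":[-0.015,-0.002,0.05],"rotation":[0,-0.28,0]},{"claw":0.05,"delta_pos":[-0.025,-0.004,0.075],"rotation":[0,-0.42,0]},{"claw":0.05,"delta_pos":[-0.035,-0.006,0.1],"rotation":[0,-0.56,0]},{"claw":0.05,"delta_pos":[-0.045,-0.008,0.13],"rotation":[0,-0.7,0]},{"claw":0.05,"delta_pos":[-0.055,-0.009,0.155],"rotation":[0,-0.84,0]},{"claw":0.05,"delta_pos":[-0.0638,-0.0094,0.1774],"rotation":[0,-0.976,0]},{"claw":0.05,"delta_pos":[-0.0638,-0.0094,0.1774],"rotation":[0,-0.976,0]},{"claw":0.05,"delta_pos":[-0.0638,-0.0094,0.1774],"rotation":[0,-0.976,0]}]'
python3 - <<'E'
from h import *
T=wristT(); im=manip.camera("wrist"); np.save("w2T.npy",T); cv2.imwrite("pics/w2.png",im[:,:,::-1])
print(manip.read_state()["joints"].round(2))
cv2.imwrite("pics/scene2.png",manip.camera("scene")[100:260,300:460,::-1].repeat(3,0).repeat(3,1))
tcp=np.array([522.7,-421.5,93.7]);print(shift(tcp,brushR()))
E
```

```text
clock: 3.75
eef_pos: [498.8, -353.9, 190.1]
eef_rot: [3.139, 0.863, 1.953]
wrist_force: [1.0, 0.1, 0.3]
finger_gap: 49.8
[-0.4   0.13  1.93 -1.04  0.67 -0.07]
(array([ 0.0265, -0.0032,  0.117 ]), array([ 0.0033, -0.1147,  0.0002]))
```

View pics/w2.png

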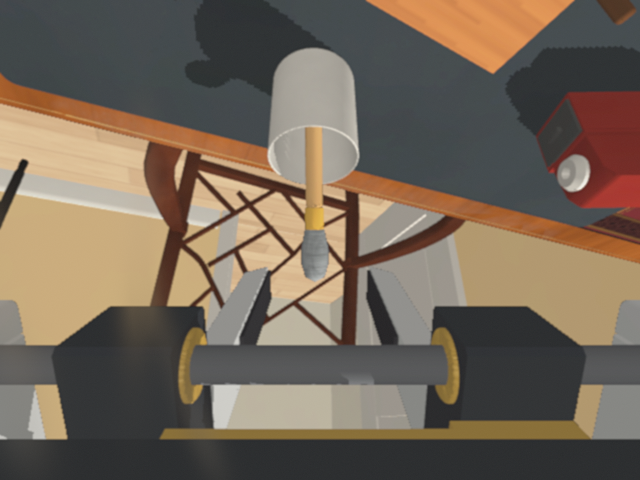

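View pics/scene2.png

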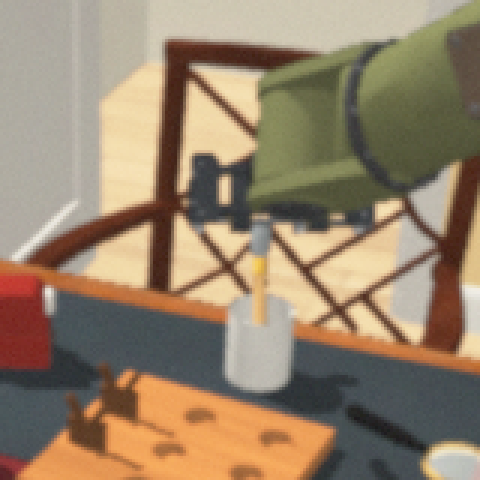

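Joint 4 hit its lower limit of -1.04 before the full tilt was reached, so I'll use a shallower tool tilt of about 42°. This wrist view also gives a good second angle on the brush: seam at (314,207), collar/head at (314,229), tip at (315,279).

```bash
cat >> h.py <<'E'
def toolR(az,tau):
    "jaws horizontal, tool z tilted tau from down towards azimuth az, camera side (x) away"
    h=np.array([np.cos(az),np.sin(az),0]);z=np.array([0,0,1.])
    zt=np.sin(tau)*h-np.cos(tau)*z; x=-(np.cos(tau)*h+np.sin(tau)*z); return np.stack([x,np.cross(zt,x),zt],1)
E
python3 - <<'E'
from h import *
mt=manip.camera_model("top");ms=manip.camera_model("scene");mw=manip.camera_model("wrist");Tw=np.load("w1T.npy");T2=np.load("w2T.npy")
T=lambda x,y:ray(mt,420+x/8-.44,260+y/8-.44)
S=lambda x,y:ray(ms,360+x/8-.44,165+y/8-.44)
W=lambda x,y:ray(mw,260+x/5-.4,220+y/5-.4,Tw)
im=cv2.imread("pics/w2.png")[190:290,285:345]
h=cv2.cvtColor(im,cv2.COLOR_BGR2HSV);m=(h[...,0]>18)&(h[...,0]<30)&(h[...,1]>170)
ys,xs=np.nonzero(m);print("collar px",xs.mean()+285,ys.min()+190,ys.max()+190,len(xs))
for n,t,s,w,p in (("cb",T(433,219),S(211,214),W(254,440),(314.3,207)),("ct",T(489,200),S(211,166),W(254,510),(314.5,229.5)),("tip",T(635,150),S(213,62),None,(315,279))):
    r=ray(mw,*p,T2)
    print(n,"T",*[a.round(1) if i==0 else round(a,1) for i,a in enumerate(two(t,r))],"S",two(s,r)[0].round(1), "W1",two(w,r)[0].round(1) if w else "")
for nm,q in (("cb",(520.4,-416,109.8)),): print(proj(mw,q,T2))
Rg=toolR(-1.19,np.radians(42)); p=np.array([518.7,-411.9,103.2]); g=p+10*Rg[:,2]
print("grasp",g,shift(g,Rg),"pre",g-70*Rg[:,2],shift(g-70*Rg[:,2],Rg))
E
```

```text
<stdin>:8: RuntimeWarning: Mean of empty slice.
  ret = ret.dtype.type(ret / rcount)
Traceback (most recent call last):
ValueError: zero-size array to reduction operation minimum which has no identity
```

```bash
python3 - <<'E'
from h import *
mt=manip.camera_model("top");ms=manip.camera_model("scene");mw=manip.camera_model("wrist");Tw=np.load("w1T.npy");T2=np.load("w2T.npy")
T=lambda x,y:ray(mt,420+x/8-.44,260+y/8-.44)
S=lambda x,y:ray(ms,360+x/8-.44,165+y/8-.44)
W=lambda x,y:ray(mw,260+x/5-.4,220+y/5-.4,Tw)
for n,t,s,w,p in (("cb",T(433,219),S(211,214),W(254,440),(314.3,207)),("ct",T(489,200),S(211,166),W(254,510),(314.5,229.5)),("tip",T(635,150),S(213,62),None,(315,279))):
    r=ray(mw,*p,T2)
    print(n,"T",two(t,r)[0].round(1),"S",two(s,r)[0].round(1), "W1",two(w,r)[0].round(1) if w else "")
print(proj(mw,(520.4,-416,109.8),T2))
Rg=toolR(-1.19,np.radians(42)); p=np.array([518.7,-411.9,103.2]); g=p+10*Rg[:,2]
print("grasp",g,shift(g,Rg),"pre",g-70*Rg[:,2],shift(g-70*Rg[:,2],Rg))
E
```

```text
cb T [ 517.2 -411.   113.2] S [ 529.1 -440.7   93.7] W1 [ 516.7 -410.   113.9]
ct T [ 521.7 -422.4  128.9] S [ 537.4 -462.3  105.7] W1 [ 521.1 -420.4  130. ]
tip T [ 533.7 -452.7  163.2] S [ 534.5 -449.6  163. ] W1 
(np.float64(315.6387944667218), np.float64(207.22593693577534))
grasp [ 521.18688996 -418.1120009    95.76855175] (array([ 0.0273, -0.0034,  0.1128]), array([0.0032, 0.1297, 0.0006])) pre [ 503.77866026 -374.6279946   147.78868953] (array([ 0.0183, -0.0032,  0.0434]), array([0.0032, 0.1297, 0.0006]))
```

```bash
python3 -m pendant '[{"claw":0.05,"delta_pos":[0.0,-0.003,0.01],"rotation":[0.003,0.13,0]},{"claw":0.05,"delta_pos":[0.018,-0.003,0.042],"rotation":[0.003,0.13,0]},{"claw":0.05,"delta_pos":[0.018,-0.003,0.042],"rotation":[0.003,0.13,0]},{"claw":0.05,"delta_pos":[0.018,-0.003,0.042],"rotation":[0.003,0.13,0]}]'
python3 - <<'E'
from h import *
T=wristT(); im=manip.camera("wrist"); np.save("w3T.npy",T); cv2.imwrite("pics/w3.png",im[:,:,::-1])
print(manip.read_state()["joints"].round(2))
Rg=toolR(-1.19,np.radians(42)); p=np.array([517.3,-410.9,104.4]); g=p+10*Rg[:,2]
print(proj(manip.camera_model("wrist"),p,T)); print(shift(g,Rg))
E
```

```text
clock: 4.35
eef_pos: [503.6, -373.6, 149.8]
eef_rot: [-3.141, 0.733, 1.953]
wrist_force: [0.1, -0.1, 0.3]
finger_gap: 49.5
[-0.48  0.22  1.87 -0.83  0.63 -0.28]
(np.float64(318.08928921132343), np.float64(237.11939432926664))
(array([ 0.0011, -0.0014,  0.0706]), array([0.0007, 0.0009, 0.0006]))
```

View pics/w3.png

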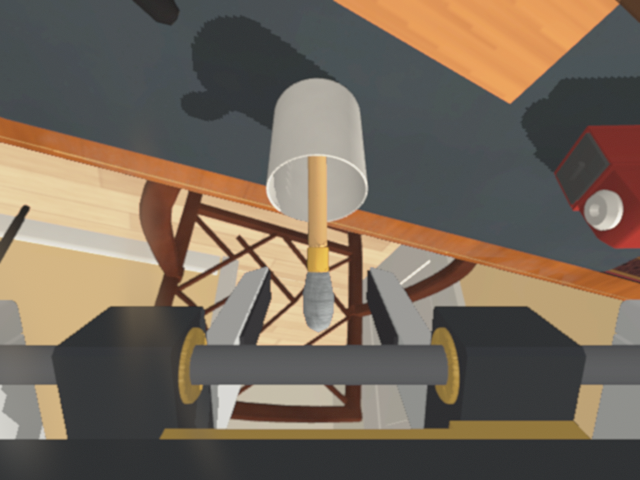

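```bash
python3 -m pendant '[{"claw":0.05,"delta_pos":[0.001,-0.001,0.03],"rotation":[0,0,0]},{"claw":0.05,"delta_pos":[0.001,-0.001,0.055],"rotation":[0,0,0]},{"claw":0.05,"delta_pos":[0.001,-0.001,0.070],"rotation":[0,0,0]},{"claw":0.05,"delta_pos":[0.001,-0.001,0.070],"rotation":[0,0,0]}]' 20
python3 - <<'E'
from h import *
T=wristT(); im=manip.camera("wrist"); cv2.imwrite("pics/w4.png",im[:,:,::-1])
cv2.imwrite("pics/scene4.png",manip.camera("scene")[130:250,340:460,::-1].repeat(5,0).repeat(5,1))
E
```

```text
clock: 4.9
eef_pos: [520.0, -416.7, 97.4]
eef_rot: [-3.141, 0.734, 1.953]
wrist_force: [0.3, 0.4, -0.3]
finger_gap: 50.2
```

View pics/w4.png

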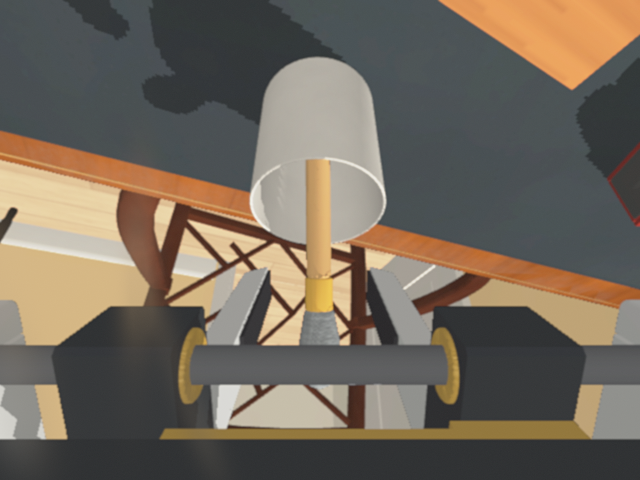

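View pics/scene4.png

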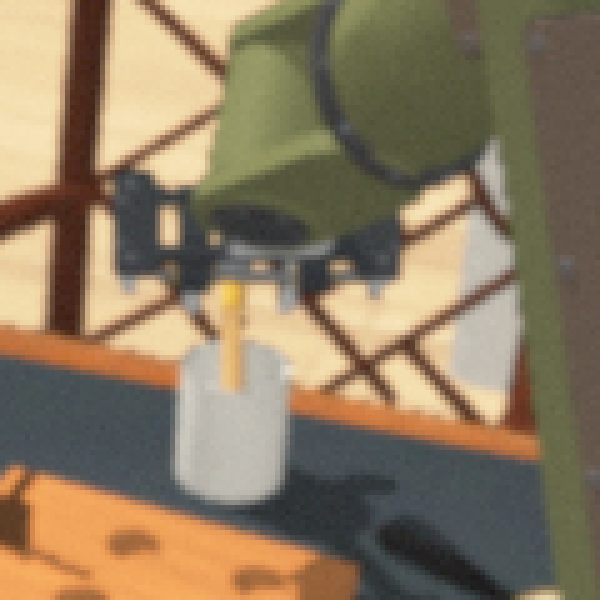

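```bash
python3 - <<'E'
from h import *
m=manip.camera_model("wrist");Tc=m["T_tool_cam"]
for p in [(0,0,0),(8,0,0),(-8,0,0),(8,25,0),(8,-25,0),(0,0,-10),(8,0,-10),(-8,0,-10),(10,0,-17)]: print(p,np.round(proj(m,p,Tc),1))
E
```

```text
(0, 0, 0) [319.8 260.5]
(8, 0, 0) [319.8 248.3]
(-8, 0, 0) [319.8 272.5]
(8, 25, 0) [359.7 248.3]
(8, -25, 0) [279.9 248.3]
(0, 0, -10) [319.9 265.4]
(8, 0, -10) [319.9 252.6]
(-8, 0, -10) [319.8 277.9]
(10, 0, -17) [319.9 252.6]
```

```bash
python3 - <<'E'
from h import *
m=manip.camera_model("scene");T,s=tool()
for z in (0,-20,-40,-60):
  for y in (-31,31):
    p=(T@np.array([0,y,z,1]))[:3];u,v=proj(m,p);print(z,y,"crop",round((u-340)*5),round((v-130)*5))
im=manip.camera("scene")[140:240,360:440]
cv2.imwrite("pics/s5.png",cv2.resize(im[:,:,::-1],None,fx=6,fy=6,interpolation=cv2.INTER_CUBIC))
w=manip.camera("wrist");cv2.imwrite("pics/w5.png",cv2.resize(w[220:345,240:400,::-1],None,fx=4,fy=4,interpolation=cv2.INTER_CUBIC))
E
```

```text
0 -31 crop 277 319
0 31 crop 186 318
-20 -31 crop 280 309
-20 31 crop 188 308
-40 -31 crop 284 298
-40 31 crop 190 298
-60 -31 crop 287 288
-60 31 crop 193 287
```

View pics/s5.png

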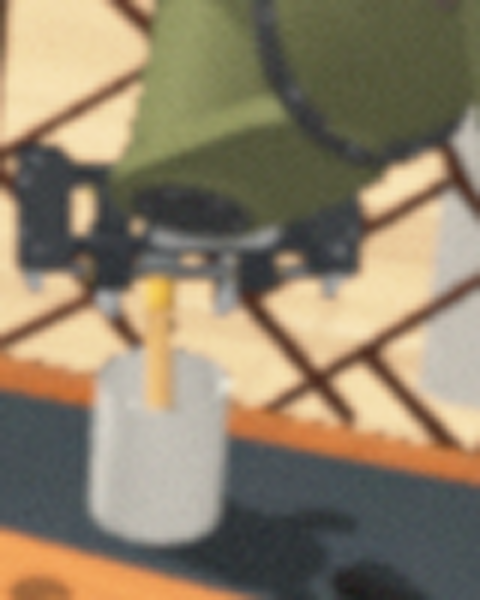

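View pics/w5.png

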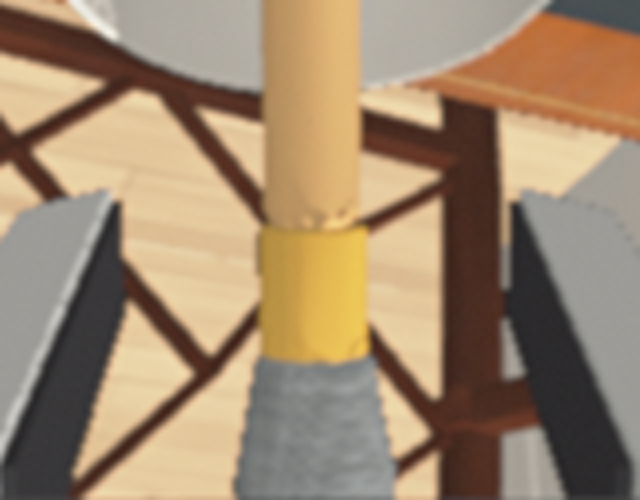

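```bash
python3 - <<'E'
from h import *
m=manip.camera_model("scene")
T=np.eye(4);T[:3,:3]=R.from_euler('xyz',[-3.1404,0,2.7118]).as_matrix();T[:3,3]=[229,499.7,165]
im=cv2.imread("pics/scene0.png")[320:440,320:450];im=cv2.resize(im,None,fx=5,fy=5,interpolation=cv2.INTER_CUBIC)
for z in (0,-20,-40,-60):
  for y in (-47,47):
   for x in (-8,8):
    u,v=proj(m,(T@np.array([x,y,z,1]))[:3]);cv2.circle(im,(int((u-320)*5),int((v-320)*5)),4,{0:(0,0,255),-20:(0,255,0),-40:(255,0,0),-60:(255,255,0)}[z],-1)
cv2.imwrite("pics/f0.png",im)
E
```

```text
(no output)
```

View pics/f0.png

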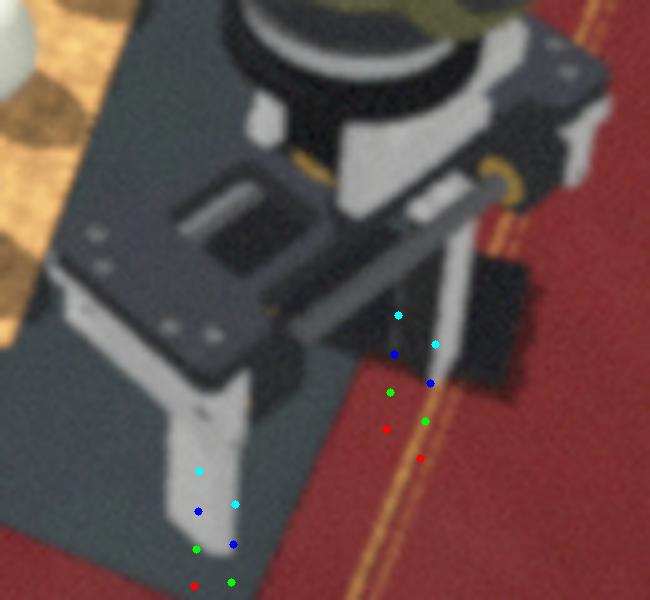

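The picture shows the visible fingertips ending about 38 to 40 mm short of the reported TCP, in both the scene and wrist views. Closing gently on the handle here will show which is physically true.

```bash
python3 -m pendant '[{"claw":0.03,"delta_pos":[0,0,0],"rotation":[0,0,0]},{"claw":0.02,"delta_pos":[0,0,0],"rotation":[0,0,0]},{"claw":0.014,"delta_pos":[0,0,0],"rotation":[0,0,0]},{"claw":0.012,"delta_pos":[0,0,0],"rotation":[0,0,0]},{"claw":0.010,"delta_pos":[0,0,0],"rotation":[0,0,0]},{"claw":0.010,"delta_pos":[0,0,0],"rotation":[0,0,0]}]' 8
python3 - <<'E'
from h import *
w=manip.camera("wrist");cv2.imwrite("pics/w6.png",cv2.resize(w[200:345,240:400,::-1],None,fx=4,fy=4,interpolation=cv2.INTER_CUBIC))
E
```

```text
clock: 5.85
eef_pos: [520.4, -416.4, 98.5]
eef_rot: [3.141, 0.735, 1.952]
wrist_force: [-0.4, -0.9, 0.3]
finger_gap: 10.1
```

View pics/w6.png

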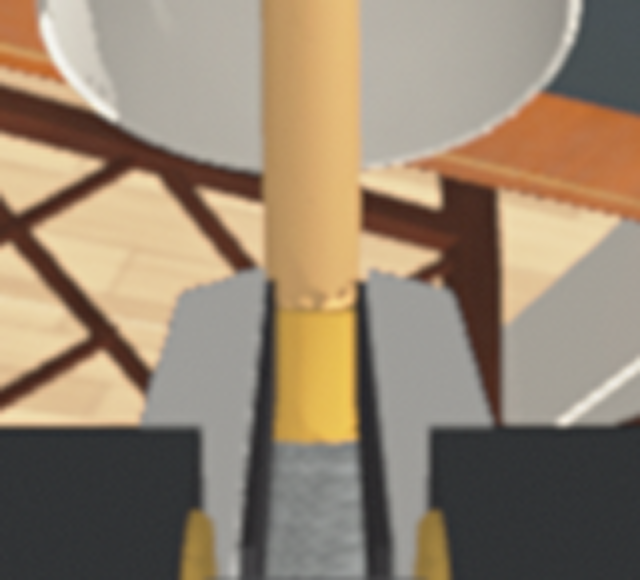

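```bash
python3 - <<'E'
from h import *
m=manip.camera_model("scene")
T=np.eye(4);T[:3,:3]=R.from_euler('xyz',[-3.1404,0,2.7118]).as_matrix();T[:3,3]=[229,499.7,165]
im=cv2.imread("pics/scene0.png")[360:440,350:420];im=cv2.resize(im,None,fx=8,fy=8,interpolation=cv2.INTER_CUBIC);im=im[:600]
for z,c in ((-38,(0,0,255)),(-46,(255,0,0))):
  P=[proj(m,(T@np.array([x,y,z,1]))[:3]) for x,y in ((-8,47),(8,47),(8,59.5),(-8,59.5))]
  P=np.array([((u-350)*8+3.5,(v-360)*8+3.5) for u,v in P],int);cv2.polylines(im,[P],True,c,1)
cv2.imwrite("pics/f1.png",im)
E
```

```text
(no output)
```

View pics/f1.png

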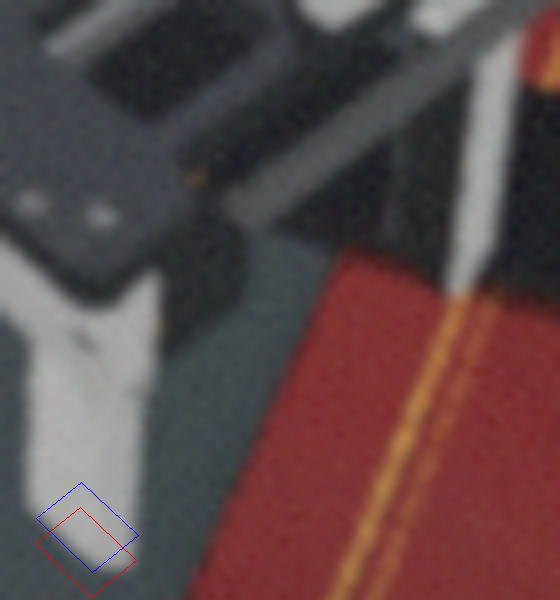

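The fingers closed past the handle to a 10.1 mm gap, so the physical fingertips do sit about 45 mm behind the reported TCP. I'll use tip = TCP − 45 mm along tool z from here on. Now I'll reopen and advance.

```bash
python3 - <<'E'
from h import *
Rg=toolR(-1.19,np.radians(42)); p=np.array([517.3,-410.9,104.4]); g=p+54*Rg[:,2]
print(shift(g,Rg))
E
python3 -m pendant '[{"claw":0.05,"delta_pos":[0,0,0],"rotation":[0,0,0]},{"claw":0.05,"delta_pos":[0,0,0],"rotation":[0,0,0]},{"claw":0.05,"delta_pos":[0,0,0],"rotation":[0,0,0]},{"claw":0.05,"delta_pos":[0,0,0],"rotation":[0,0,0]}]' 8
```

```text
(array([ 0.0008, -0.0008,  0.0454]), array([0.0014, 0.0018, 0.0005]))
clock: 6.4
eef_pos: [520.4, -416.4, 98.5]
eef_rot: [3.141, 0.735, 1.952]
wrist_force: [-0.4, 0.4, 0.2]
finger_gap: 46.5
```

```bash
python3 -m pendant '[{"claw":0.05,"delta_pos":[0.001,-0.001,0.02],"rotation":[0,0,0]},{"claw":0.05,"delta_pos":[0.001,-0.001,0.035],"rotation":[0,0,0]},{"claw":0.05,"delta_pos":[0.001,-0.001,0.044],"rotation":[0,0,0]},{"claw":0.05,"delta_pos":[0.001,-0.001,0.044],"rotation":[0,0,0]}]' 8
python3 - <<'E'
from h import *
w=manip.camera("wrist");cv2.imwrite("pics/w7.png",cv2.resize(w[220:345,240:400,::-1],None,fx=4,fy=4,interpolation=cv2.INTER_CUBIC))
cv2.imwrite("pics/s7.png",manip.camera("scene")[130:250,340:460,::-1].repeat(5,0).repeat(5,1))
print(manip.read_state()["joints"].round(2))
E
```

```text
clock: 6.9
eef_pos: [530.0, -443.7, 64.6]
eef_rot: [3.141, 0.734, 1.952]
wrist_force: [-0.3, 0.3, -0.5]
finger_gap: 50.0
[-0.58  0.46  1.77 -0.99  0.48 -0.15]
```

View pics/w7.png

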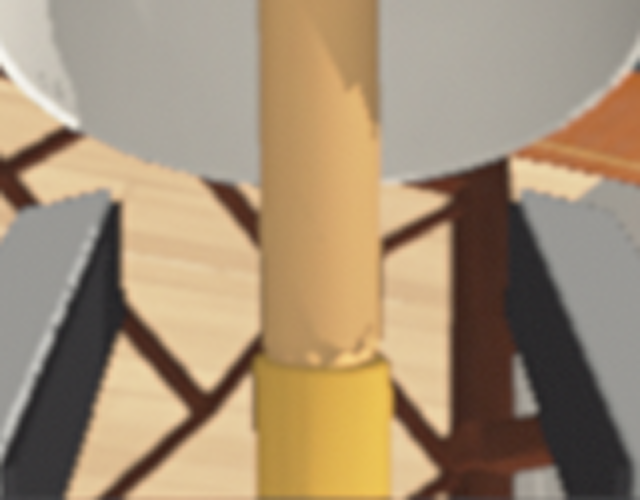

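View pics/s7.png

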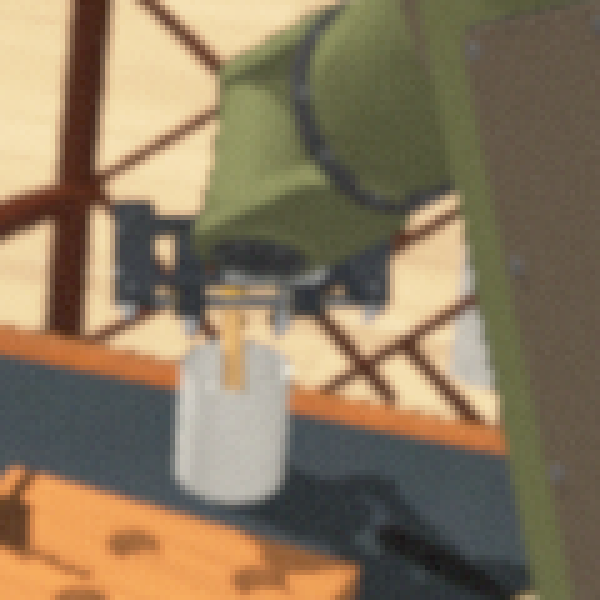

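```bash
python3 -m pendant '[{"claw":0.05,"delta_pos":[0,0,0.004],"rotation":[0,0,0]},{"claw":0.05,"delta_pos":[0,0,0.008],"rotation":[0,0,0]},{"claw":0.04,"delta_pos":[0,0,0.009],"rotation":[0,0,0]},{"claw":0.03,"delta_pos":[0,0,0.009],"rotation":[0,0,0]}]' 8
python3 - <<'E'
from h import *
w=manip.camera("wrist");cv2.imwrite("pics/w8.png",cv2.resize(w[200:345,240:400,::-1],None,fx=4,fy=4,interpolation=cv2.INTER_CUBIC))
print(manip.read_state()["joints"].round(2))
E
```

```text
clock: 7.5
eef_pos: [532.4, -449.0, 58.6]
eef_rot: [3.141, 0.735, 1.952]
wrist_force: [-0.5, 0.1, 0.9]
finger_gap: 33.6
[-0.58  0.48  1.76 -1.01  0.47 -0.14]
```

View pics/w8.png

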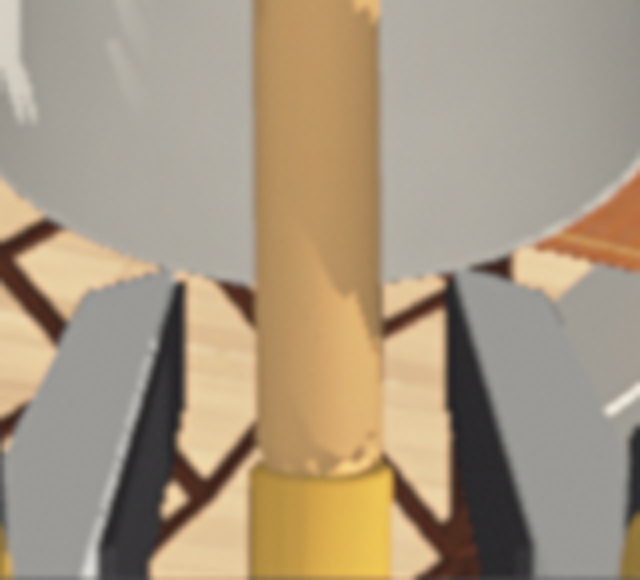

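```bash
python3 -m pendant '[{"claw":0.02,"delta_pos":[0,0,0],"rotation":[0,0,0]},{"claw":0.012,"delta_pos":[0,0,0],"rotation":[0,0,0]},{"claw":0.010,"delta_pos":[0,0,0],"rotation":[0,0,0]},{"claw":0.010,"delta_pos":[0,0,0],"rotation":[0,0,0]},{"claw":0.010,"delta_pos":[0,0,0],"rotation":[0,0,0]}]' 12
python3 - <<'E'
from h import *
w=manip.camera("wrist");cv2.imwrite("pics/w9.png",cv2.resize(w[200:345,240:400,::-1],None,fx=4,fy=4,interpolation=cv2.INTER_CUBIC))
E
```

```text
clock: 8.18
eef_pos: [532.5, -449.0, 58.8]
eef_rot: [3.14, 0.735, 1.952]
wrist_force: [-0.4, -0.7, 0.6]
finger_gap: 14.4
```

View pics/w9.png

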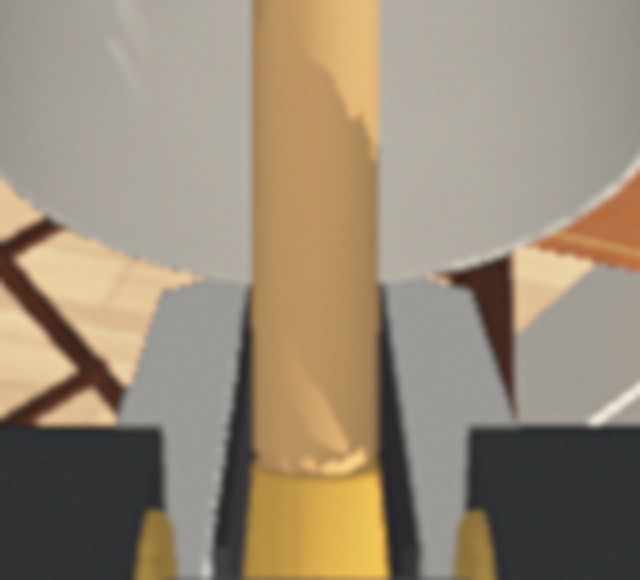

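```bash
python3 -m pendant '[{"claw":0.008,"delta_pos":[0,0,0],"rotation":[0,0,0]},{"claw":0.008,"delta_pos":[-0.004,0,-0.0025],"rotation":[0,0,0]},{"claw":0.008,"delta_pos":[-0.01,0,-0.006],"rotation":[0,0,0]},{"claw":0.008,"delta_pos":[-0.018,0,-0.011],"rotation":[0,0,0]},{"claw":0.008,"delta_pos":[-0.026,0,-0.016],"rotation":[0,0,0]},{"claw":0.008,"delta_pos":[-0.026,0,-0.016],"rotation":[0,0,0]}]' 30
python3 - <<'E'
from h import *
w=manip.camera("wrist");cv2.imwrite("pics/w10.png",w[:,:,::-1])
cv2.imwrite("pics/s10.png",manip.camera("scene")[130:250,340:460,::-1].repeat(5,0).repeat(5,1))
print(manip.read_state()["joints"].round(2))
E
```

```text
clock: 8.98
eef_pos: [536.0, -457.3, 89.2]
eef_rot: [3.139, 0.736, 1.951]
wrist_force: [-0.0, -0.4, -0.7]
finger_gap: 14.2
[-0.59  0.44  1.73 -0.9   0.5  -0.27]
```

View pics/w10.png

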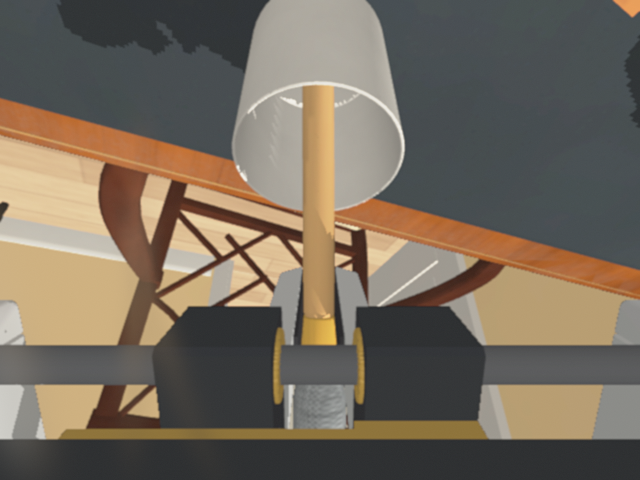

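View pics/s10.png

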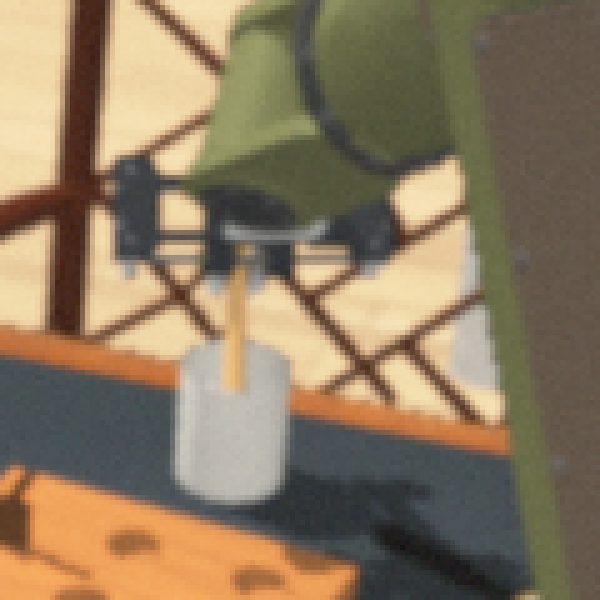

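```bash
python3 -m pendant '[{"claw":0.008,"delta_pos":[-0.015,0,-0.009],"rotation":[0,0,0]},{"claw":0.008,"delta_pos":[-0.03,0,-0.018],"rotation":[0,0,0]},{"claw":0.008,"delta_pos":[-0.045,0,-0.027],"rotation":[0,0,0]},{"claw":0.008,"delta_pos":[-0.06,0,-0.036],"rotation":[0,0,0]},{"claw":0.008,"delta_pos":[-0.075,0,-0.045],"rotation":[0,0,0]},{"claw":0.008,"delta_pos":[-0.09,0,-0.06],"rotation":[0,0,0]},{"claw":0.008,"delta_pos":[-0.09,0,-0.07],"rotation":[0,0,0]},{"claw":0.008,"delta_pos":[-0.09,0,-0.07],"rotation":[0,0,0]}]' 30
python3 - <<'E'
from h import *
w=manip.camera("wrist");cv2.imwrite("pics/w11.png",w[:,:,::-1])
cv2.imwrite("pics/s11.png",manip.camera("scene")[90:250,320:480,::-1].repeat(4,0).repeat(4,1)[:600])
print(manip.read_state()["joints"].round(2))
E
```

```text
clock: 10.07
eef_pos: [542.7, -474.8, 200.0]
eef_rot: [3.14, 0.735, 1.952]
wrist_force: [0.6, 0.4, -0.9]
finger_gap: 14.0
[-0.61  0.33  1.6  -0.63  0.67 -0.6 ]
```

View pics/w11.png

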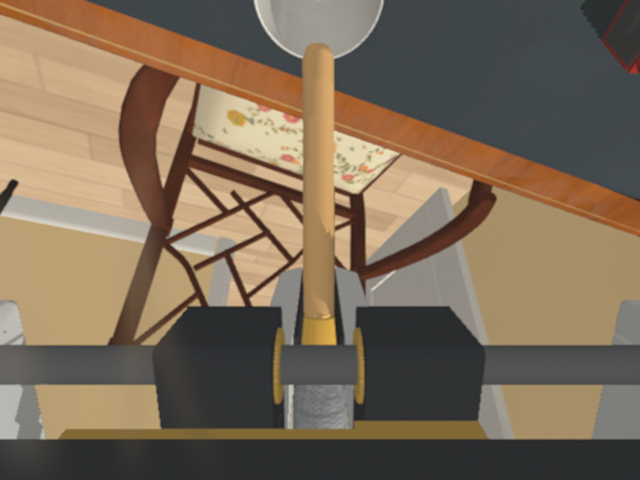

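View pics/s11.png

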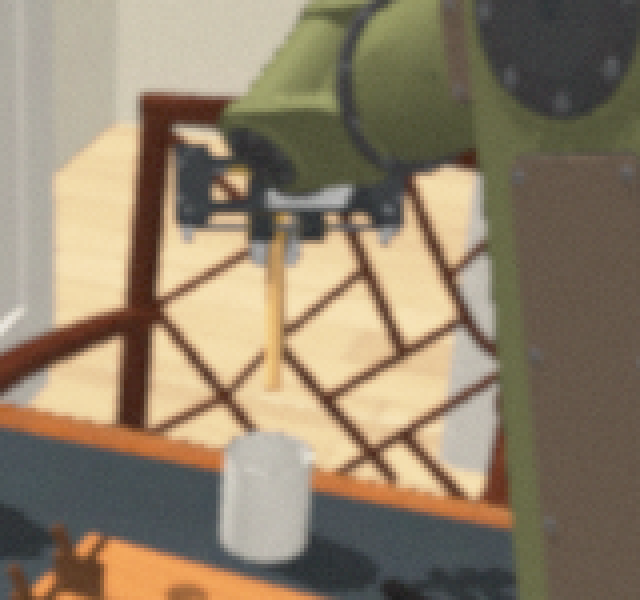

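```bash
python3 - <<'E'
from h import *
m=manip.camera_model("wrist");Tc=m["T_tool_cam"]
for zs in (-62,-58,-54,-50):
  o,d=ray(m,318.5,320,Tc); S=o+d*((zs-7)-o[2])/d[2]; S[2]=zs  # surface front is ~7 above axis
  o,d=ray(m,318,53,Tc); d=d/np.linalg.norm(d)
  b=d@(o-S); disc=b*b-((o-S)@(o-S)-128**2)
  F=o+d*(-b+np.sqrt(disc)); F2=o+d*(-b-np.sqrt(disc)); u=(S-F)/128; u2=(S-F2)/128
  print(zs,"seam",S.round(1),"foot",F.round(1),"axis",u.round(3),np.degrees(np.arctan2(u[2],-u[0])).round(1),"| alt",F2.round(1),np.degrees(np.arctan2(u2[2],-u2[0])).round(1))
E
```

```text
-62 seam [ -6.8  -0.8 -62. ] foot [114.7  -1.1 -21.9] axis [-0.95   0.002 -0.314] -18.3 | alt [  83.3   -0.9 -152.9] 45.2
-58 seam [ -8.8  -0.8 -58. ] foot [114.4  -1.1 -23.2] axis [-0.962  0.002 -0.272] -15.8 | alt [  85.3   -0.9 -144.8] 42.7
-54 seam [-10.8  -0.8 -54. ] foot [113.9  -1.1 -25.1] axis [-0.974  0.002 -0.226] -13.0 | alt [  87.3   -0.9 -136.2] 40.0
-50 seam [-12.8  -0.8 -50. ] foot [113.3  -1.1 -27.7] axis [-0.985  0.002 -0.174] -10.0 | alt [  89.5   -0.9 -127. ] 37.0
```

```bash
cat >> h.py <<'E'
def board(x,y,z=0):
    a=-0.1001;c,s=np.cos(a),np.sin(a); return np.array([520.1+c*x-s*y,-165.2+s*x+c*y,z])
def tcp_for(P,G,Rt): return np.asarray(P,float)-Rt@np.asarray(G,float)
E
python3 - <<'E'
from h import *
Rt=toolR(-1.671,np.radians(-14)); G=(0,-.9,-53)
for z in (170,):
  P=tcp_for(board(90,-55,z),G,Rt); print(P,shift(P,Rt))
T,s=tool(); print((T@np.array([0,-.9,-53,1]))[:3])
E
```

```text
[ 606.33129948 -216.25113109  118.57432651] (array([ 0.2146,  0.1556, -0.085 ]), array([0.1218, 0.9585, 0.4869]))
[ 528.5484192  -442.33148915  238.50449839]
```

```bash
python3 -m pendant '[{"claw":0.008,"delta_pos":[-0.02,0,-0.022],"rotation":[0,0,0]},{"claw":0.008,"delta_pos":[-0.04,0,-0.045],"rotation":[0,0,0]},{"claw":0.008,"delta_pos":[-0.03,0.015,-0.055],"rotation":[0.015,0.12,0.06]},{"claw":0.008,"delta_pos":[0.0,0.03,-0.065],"rotation":[0.03,0.24,0.12]},{"claw":0.008,"delta_pos":[0.03,0.05,-0.07],"rotation":[0.045,0.36,0.18]},{"claw":0.008,"delta_pos":[0.06,0.07,-0.075],"rotation":[0.06,0.48,0.24]},{"claw":0.008,"delta_pos":[0.095,0.09,-0.08],"rotation":[0.075,0.6,0.3]},{"claw":0.008,"delta_pos":[0.13,0.11,-0.085],"rotation":[0.09,0.72,0.36]},{"claw":0.008,"delta_pos":[0.17,0.13,-0.085],"rotation":[0.106,0.84,0.425]},{"claw":0.008,"delta_pos":[0.2146,0.1556,-0.085],"rotation":[0.122,0.9585,0.487]}]' 30
python3 - <<'E'
from h import *
Rt=toolR(-1.671,np.radians(-14)); G=(0,-.9,-53)
P=tcp_for(board(90,-55,170),G,Rt); print(P,shift(P,Rt)); print(manip.read_state()["joints"].round(2))
E
```

```text
clock: 11.42
eef_pos: [606.4, -215.5, 117.2]
eef_rot: [-3.139, -0.248, 1.467]
wrist_force: [0.4, -0.3, -1.3]
finger_gap: 13.9
[ 606.33129948 -216.25113109  118.57432651] (array([-0.0004, -0.    , -0.0015]), array([-0.0012, -0.0032, -0.0035]))
[-0.51  0.61  1.22  0.23  1.42 -0.45]
```

```bash
python3 - <<'E'
from h import *
s=manip.camera("scene");t=manip.camera("top");w=manip.camera("wrist")
a=cv2.resize(s[130:290,280:460],None,fx=3.5,fy=3.5,interpolation=cv2.INTER_CUBIC)
cv2.imwrite("pics/s12.png",a[:,:,::-1])
cv2.imwrite("pics/t12.png",cv2.resize(t[200:350,290:470],None,fx=4,fy=4,interpolation=cv2.INTER_CUBIC)[:,:,::-1])
cv2.imwrite("pics/w12.png",w[:,:,::-1])
E
```

```text
(no output)
```

View pics/s12.png

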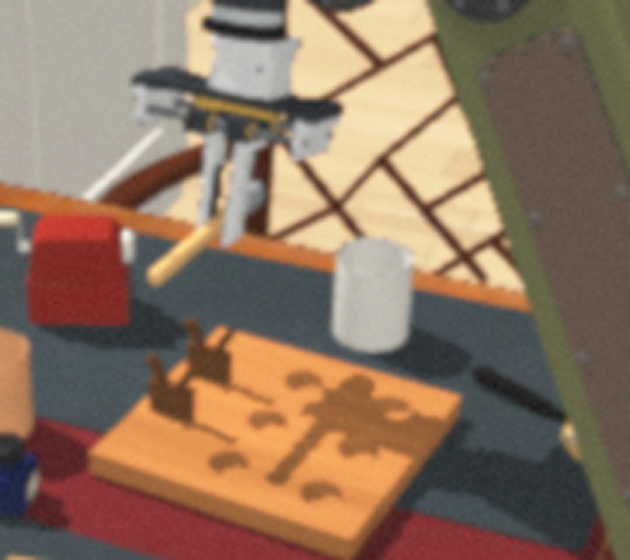

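View pics/t12.png

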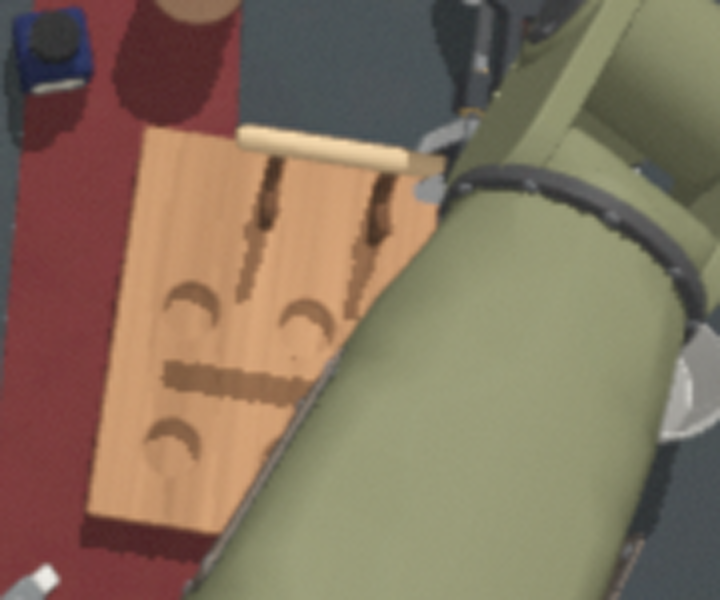

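View pics/w12.png

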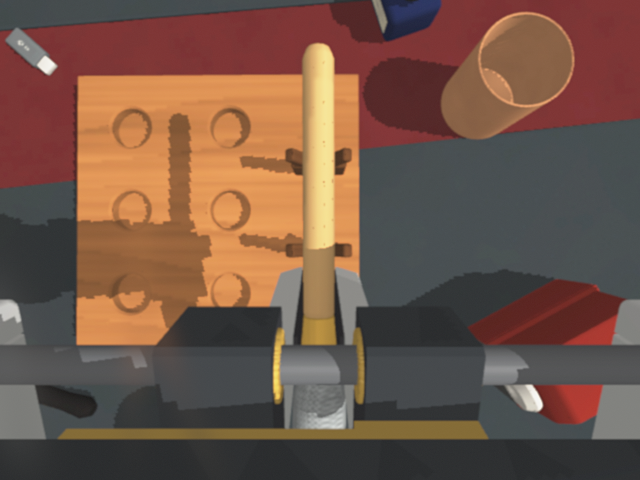

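```bash
python3 - <<'E'
from h import *
mt=manip.camera_model("top");ms=manip.camera_model("scene");mw=manip.camera_model("wrist")
f,e=two(ray(mt,290+241/4-.4,200+138/4-.4),ray(ms,280+157/3.5-.4,130+272/3.5-.4));print(f.round(1),e,"exp",board(90,63,170))
w,e=two(ray(mt,290+241/4-.4,200+138/4-.4),ray(mw,318,48,wristT()));print(w.round(1),e)
a,e=two(ray(mt,290+405/4-.4,200+162/4-.4),ray(ms,280+215/3.5-.4,130+225/3.5-.4));print("handle",a)
# expected axis direction in top image
for y in (63,20,-20): print(y,[((u-290)*4,(v-200)*4) for u,v in [proj(mt,board(90,y,170))]], [((u-280)*3.5,(v-130)*3.5) for u,v in [proj(ms,board(90,y,170))]])
E
```

```text
[ 613.5 -111.2  183.2] 0.6525063359764617 exp [ 615.94524967 -111.50932934  170.        ]
[ 615.4 -111.9  172.8] 0.4002764282088248
handle [ 602.25625723 -204.62103398  184.60036272]
63 [(np.float64(238.50392080095116), np.float64(136.9255809368458))] [(np.float64(153.70952183797817), np.float64(283.60811653126893))]
20 [(np.float64(312.8365651260019), np.float64(148.03608201903387))] [(np.float64(178.88141250400147), np.float64(261.6750602551803))]
-20 [(np.float64(382.17661402693193), np.float64(158.40033981381714))] [(np.float64(201.357867927059), np.float64(242.09062107968657))]
```

```bash
python3 -m pendant '[{"claw":0.008,"delta_pos":[-0.007,0,0.028],"rotation":[0,0,0]},{"claw":0.008,"delta_pos":[-0.014,0,0.056],"rotation":[0,0,0]},{"claw":0.008,"delta_pos":[-0.0205,0,0.082],"rotation":[0,0,0]},{"claw":0.008,"delta_pos":[-0.0225,0,0.09],"rotation":[0,0,0]},{"claw":0.008,"delta_pos":[-0.0225,0,0.09],"rotation":[0,0,0]}]' 30
python3 - <<'E'
from h import *
s=manip.camera("scene");w=manip.camera("wrist")
a=cv2.resize(s[190:270,290:370],None,fx=7,fy=7,interpolation=cv2.INTER_CUBIC)
cv2.imwrite("pics/s13.png",a[:,:,::-1])
cv2.imwrite("pics/w13.png",w[:,:,::-1])
Rt=toolR(-1.671,np.radians(-14));P=tcp_for(board(90,-55,77),(0,-.9,-53),Rt); print(P,shift(P,Rt))
E
```

```text
clock: 12.2
eef_pos: [605.4, -217.1, 24.5]
eef_rot: [-3.139, -0.242, 1.472]
wrist_force: [0.2, 1.0, -0.2]
finger_gap: 14.1
[ 606.33129948 -216.25113109   25.57432651] (array([ 0.0009,  0.0005, -0.0003]), array([-0.002 ,  0.0022,  0.0009]))
```

View pics/s13.png

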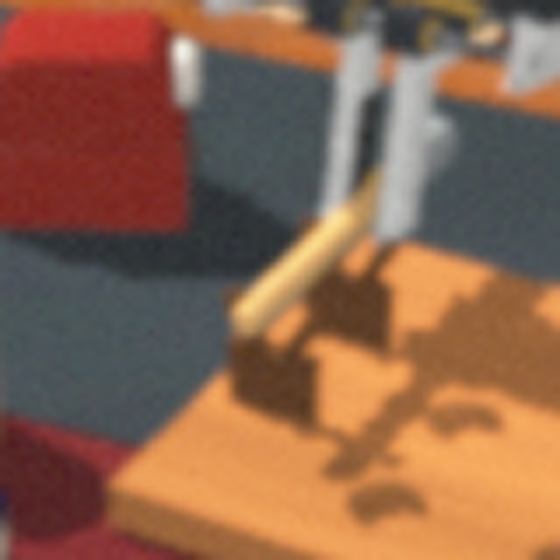

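View pics/w13.png

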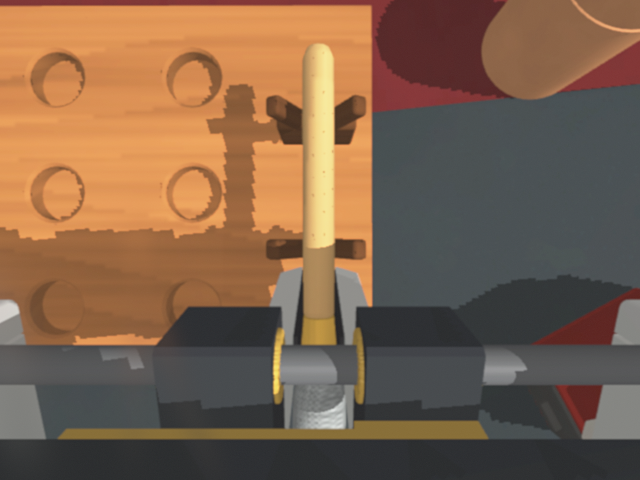

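```bash
python3 -m pendant '[{"claw":0.008,"delta_pos":[-0.001,0.0005,0.004],"rotation":[0,0,0]},{"claw":0.008,"delta_pos":[-0.002,0.0005,0.008],"rotation":[0,0,0]},{"claw":0.008,"delta_pos":[-0.0025,0.0005,0.01],"rotation":[0,0,0]},{"claw":0.008,"delta_pos":[-0.0025,0.0005,0.01],"rotation":[0,0,0]}]' 30
python3 - <<'E'
from h import *
s=manip.camera("scene")
a=cv2.resize(s[190:270,290:370],None,fx=7,fy=7,interpolation=cv2.INTER_CUBIC)
cv2.imwrite("pics/s14.png",a[:,:,::-1])
E
```

```text
clock: 12.8
eef_pos: [606.1, -217.0, 14.5]
eef_rot: [-3.139, -0.242, 1.472]
wrist_force: [0.1, -0.0, -1.1]
finger_gap: 14.2
```

View pics/s14.png

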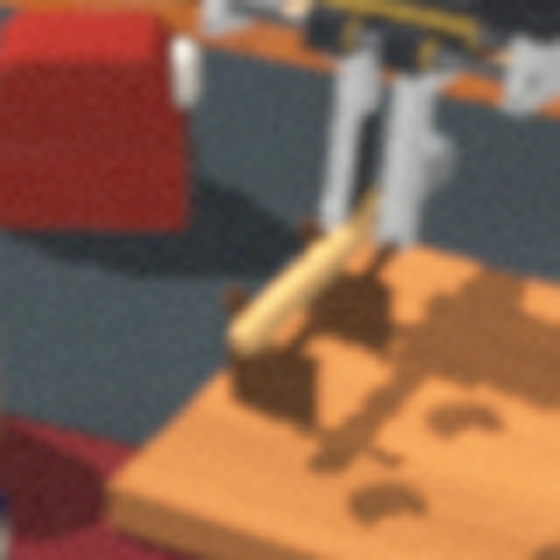

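Contact hasn't happened yet (about 0 N), and the brush is entering the notches. I'll lower in 2 mm steps and watch the force.

```bash
python3 -m pendant '[{"claw":0.008,"delta_pos":[-0.0005,0,0.002],"rotation":[0,0,0]},{"claw":0.008,"delta_pos":[-0.001,0,0.004],"rotation":[0,0,0]},{"claw":0.008,"delta_pos":[-0.001,0,0.004],"rotation":[0,0,0]}]' 30;  python3 -m pendant '[{"claw":0.008,"delta_pos":[-0.0005,0,0.002],"rotation":[0,0,0]},{"claw":0.008,"delta_pos":[-0.0005,0,0.002],"rotation":[0,0,0]}]' 30
```

```text
clock: 13.22
eef_pos: [606.0, -217.0, 10.4]
eef_rot: [-3.139, -0.242, 1.471]
wrist_force: [0.1, -0.1, -0.1]
finger_gap: 14.0
clock: 13.48
eef_pos: [605.9, -217.0, 8.1]
eef_rot: [-3.139, -0.242, 1.471]
wrist_force: [-0.2, 0.1, -0.3]
finger_gap: 14.3
```

```bash
python3 -m pendant '[{"claw":0.008,"delta_pos":[-0.0005,0,0.002],"rotation":[0,0,0]},{"claw":0.008,"delta_pos":[-0.0005,0,0.002],"rotation":[0,0,0]}]' 30
python3 - <<'E'
from h import *
s=manip.camera("scene")
a=cv2.resize(s[190:270,290:370],None,fx=7,fy=7,interpolation=cv2.INTER_CUBIC)
cv2.imwrite("pics/s15.png",a[:,:,::-1])
E
```

```text
clock: 13.72
eef_pos: [605.7, -217.0, 6.4]
eef_rot: [-3.139, -0.243, 1.471]
wrist_force: [-4.4, 0.8, 3.4]
finger_gap: 14.1
```

View pics/s15.png

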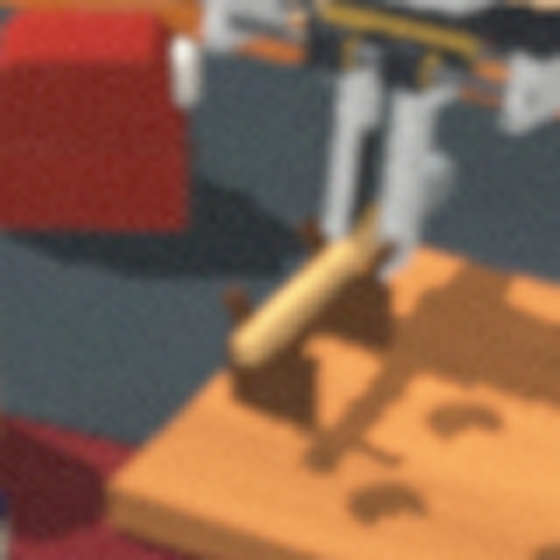

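```bash
python3 -m pendant '[{"claw":0.016,"delta_pos":[0,0,0],"rotation":[0,0,0]},{"claw":0.018,"delta_pos":[0,0,0],"rotation":[0,0,0]},{"claw":0.022,"delta_pos":[0,0,0],"rotation":[0,0,0]},{"claw":0.03,"delta_pos":[0,0,0],"rotation":[0,0,0]},{"claw":0.03,"delta_pos":[0,0,0],"rotation":[0,0,0]},{"claw":0.03,"delta_pos":[0,0,0],"rotation":[0,0,0]}]' 10
python3 - <<'E'
from h import *
s=manip.camera("scene");w=manip.camera("wrist")
a=cv2.resize(s[190:270,290:370],None,fx=7,fy=7,interpolation=cv2.INTER_CUBIC)
cv2.imwrite("pics/s16.png",a[:,:,::-1]);cv2.imwrite("pics/w16.png",w[:,:,::-1])
E
```

```text
clock: 14.52
eef_pos: [605.8, -217.0, 6.4]
eef_rot: [-3.139, -0.243, 1.472]
wrist_force: [0.0, -0.2, -0.0]
finger_gap: 29.7
```

View pics/s16.png

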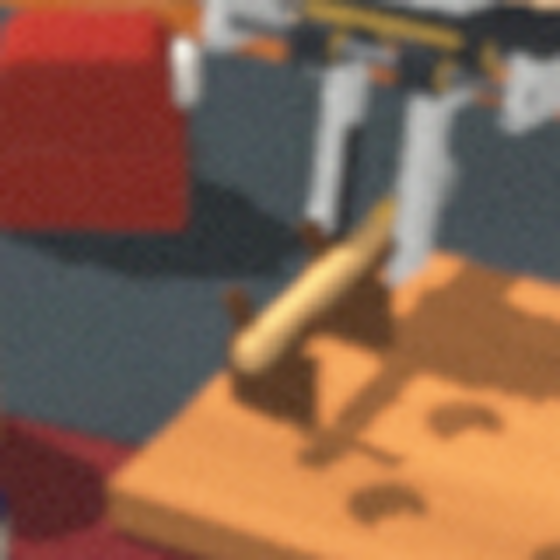

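View pics/w16.png

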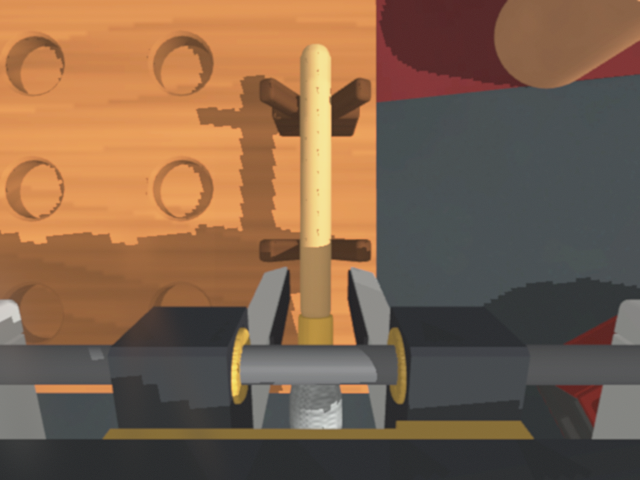

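```bash
python3 -m pendant '[{"claw":0.034,"delta_pos":[0.004,0,-0.016],"rotation":[0,0,0]},{"claw":0.04,"delta_pos":[0.012,0,-0.048],"rotation":[0,0,0]},{"claw":0.05,"delta_pos":[0.03,0,-0.1],"rotation":[0,0,0]},{"claw":0.06,"delta_pos":[0.045,0,-0.15],"rotation":[0,-0.12,0]},{"claw":0.07,"delta_pos":[0.06,0,-0.18],"rotation":[0,-0.24,0]},{"claw":0.07,"delta_pos":[0.09,0,-0.18],"rotation":[0,-0.24,0]},{"claw":0.07,"delta_pos":[0.09,0,-0.18],"rotation":[0,-0.24,0]}]' 10
python3 - <<'E'
from h import *
s=manip.camera("scene");T=wristT();w=manip.camera("wrist");np.save("w17T.npy",T)
a=cv2.resize(s[190:270,290:370],None,fx=7,fy=7,interpolation=cv2.INTER_CUBIC)
cv2.imwrite("pics/s17.png",a[:,:,::-1]);cv2.imwrite("pics/w17.png",w[:,:,::-1])
print(manip.read_state()["joints"].round(2))
E
```

```text
clock: 15.5
eef_pos: [611.2, -171.6, 204.9]
eef_rot: [-3.141, -0.002, 1.474]
wrist_force: [-0.1, -0.9, -0.0]
finger_gap: 69.3
[-0.34  0.47  1.2   0.    1.47 -0.24]
```

View pics/s17.png

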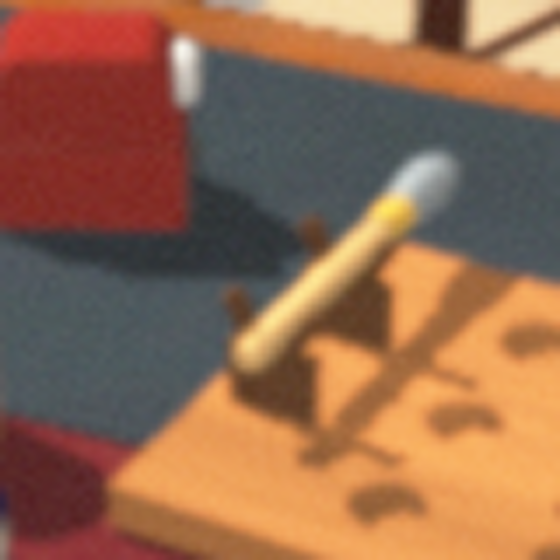

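View pics/w17.png

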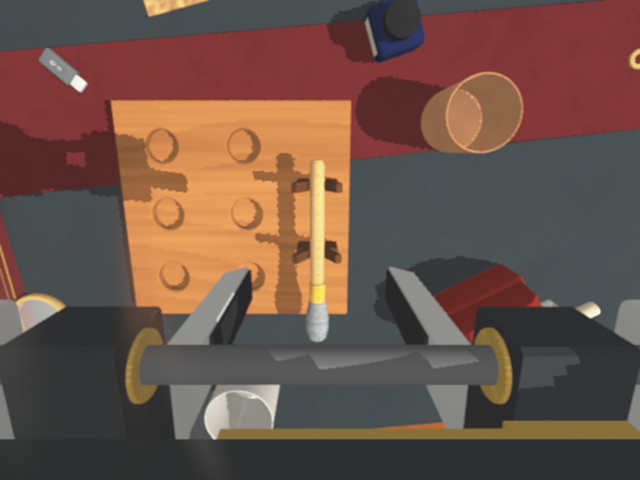

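```bash
python3 - <<'E'
from h import *
m=manip.camera_model("wrist");T=np.load("w17T.npy")
a=-0.1001;Rm=np.array([[np.cos(a),np.sin(a)],[-np.sin(a),np.cos(a)]])
for n,p in (("foot",(317.5,161)),("seam",(317,285)),("tip",(317,341))):
    q=onz(m,*p,66,T);print(n,(Rm@(q[:2]-[520.1,-165.2])).round(1))
ms=manip.camera_model("scene");mt=manip.camera_model("top")
for y in (61,-134): print([((u-290)*7,(v-190)*7) for u,v in [proj(ms,board(90,y,64))]])
E
```

```text
foot [89.  59.5]
seam [ 88.7 -67.3]
tip [  88.7 -131.9]
[(np.float64(242.76227650998243), np.float64(354.8325388617352))]
[(np.float64(446.78612059829493), np.float64(158.78966487766775))]
```

The brush lies in both notches, with its foot at board y of about +60 and its tip at about -132. That puts its middle about 15 mm off centre, inside the 30 mm limit. Next come the eggs. I'll hover over the one at world (494,113) with jaws along the board's x.

```bash
python3 - <<'E'
from h import *
print(shift([494.5,113,130],down(1.471)))
E
```

```text
(array([ 0.2735, -0.1434,  0.0741]), array([-0.0027, -0.0024,  0.0012]))
```

```bash
python3 -m pendant '[{"claw":0.07,"delta_pos":[0.2735,-0.1434,0.074],"rotation":[-0.0027,-0.0024,0.001]},{"claw":0.07,"delta_pos":[0.2735,-0.1434,0.074],"rotation":[-0.0027,-0.0024,0.001]},{"claw":0.07,"delta_pos":[0.2735,-0.1434,0.074],"rotation":[-0.0027,-0.0024,0.001]},{"claw":0.07,"delta_pos":[0.2735,-0.1434,0.074],"rotation":[-0.0027,-0.0024,0.001]},{"claw":0.07,"delta_pos":[0.2735,-0.1434,0.074],"rotation":[-0.0027,-0.0024,0.001]},{"claw":0.07,"delta_pos":[0.2735,-0.1434,0.074],"rotation":[-0.0027,-0.0024,0.001]},{"claw":0.07,"delta_pos":[0.2735,-0.1434,0.074],"rotation":[-0.0027,-0.0024,0.001]},{"claw":0.07,"delta_pos":[0.2735,-0.1434,0.074],"rotation":[-0.0027,-0.0024,0.001]}]' 10
python3 - <<'E'
from h import *
T=wristT();w=manip.camera("wrist");np.save("w18T.npy",T);cv2.imwrite("pics/w18.png",w[:,:,::-1])
m=manip.camera_model("wrist")
h=cv2.cvtColor(w,cv2.COLOR_RGB2HSV);k=((h[...,1]<50)&(h[...,2]>170)).astype(np.uint8)
n,l,s,c=cv2.connectedComponentsWithStats(k)
for i in range(1,n):
    if s[i,4]>300: print(c[i].round(1),s[i],onz(m,*c[i],31,T).round(1))
t=manip.camera("top");cv2.imwrite("pics/t18.png",t[:,:,::-1])
E
```

```text
clock: 16.6
eef_pos: [495.2, 111.6, 130.3]
eef_rot: [3.141, 0.0, 1.469]
wrist_force: [1.0, 0.4, 0.6]
finger_gap: 70.0
[259.4   4.7] [241   0  37  14 325] [466.8 293.7  31. ]
[427.1  72.8] [ 405   42   47   66 2430] [595.7 231.   31. ]
[300.4 113.5] [ 274   84   54   61 2580] [489.5 210.2  31. ]
[319.1 227.2] [ 296  199   48   55 2026] [495.3 112.2  31. ]
```

View pics/w18.png

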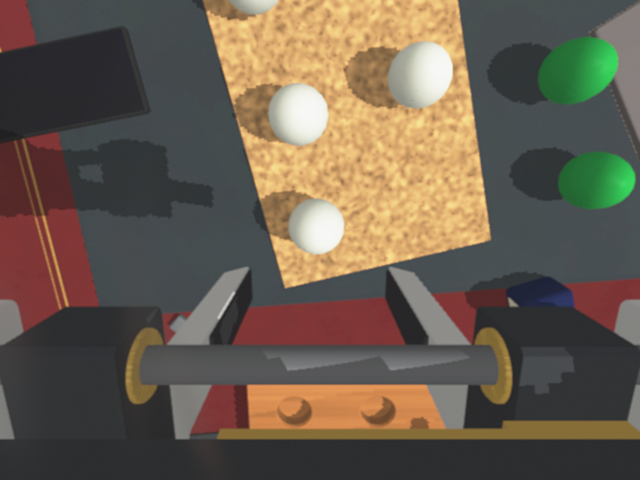

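View pics/t18.png

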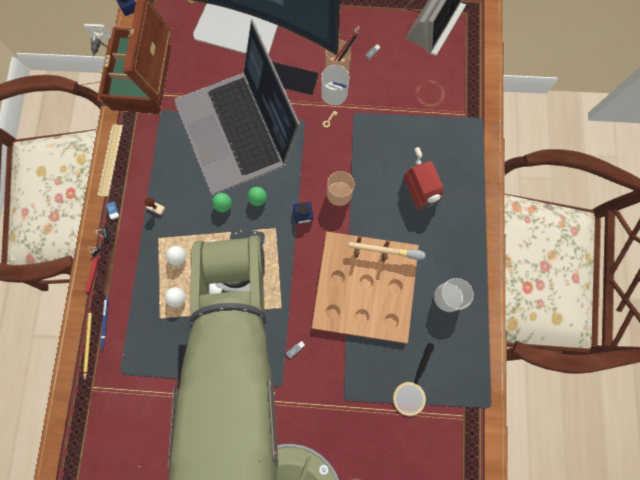

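```bash
python3 - <<'E'
from h import *
print(shift([494.8,112.8,-10],down(1.471)))
E
python3 -m pendant '[{"claw":0.07,"delta_pos":[0.001,0,0.04],"rotation":[0,0,0]},{"claw":0.07,"delta_pos":[0.001,0,0.08],"rotation":[0,0,0]},{"claw":0.07,"delta_pos":[0.001,0,0.115],"rotation":[0,0,0]},{"claw":0.07,"delta_pos":[0.001,0,0.135],"rotation":[0,0,0]},{"claw":0.07,"delta_pos":[0.001,0,0.14],"rotation":[0,0,0]},{"claw":0.07,"delta_pos":[0.001,0,0.14],"rotation":[0,0,0]}]' 8
python3 - <<'E'
from h import *
w=manip.camera("wrist");cv2.imwrite("pics/w19.png",w[150:420,200:440,::-1].repeat(2,0).repeat(2,1))
s=manip.camera("scene");cv2.imwrite("pics/s19.png",cv2.resize(s[250:340,290:380,::-1],None,fx=6,fy=6,interpolation=cv2.INTER_CUBIC))
E
```

```text
(array([ 0.001 , -0.0004,  0.1402]), array([ 0.0003,  0.    , -0.0016]))
clock: 17.45
eef_pos: [495.6, 112.5, -9.4]
eef_rot: [3.141, -0.0, 1.469]
wrist_force: [-0.1, -0.2, -0.1]
finger_gap: 69.7
```

View pics/w19.png

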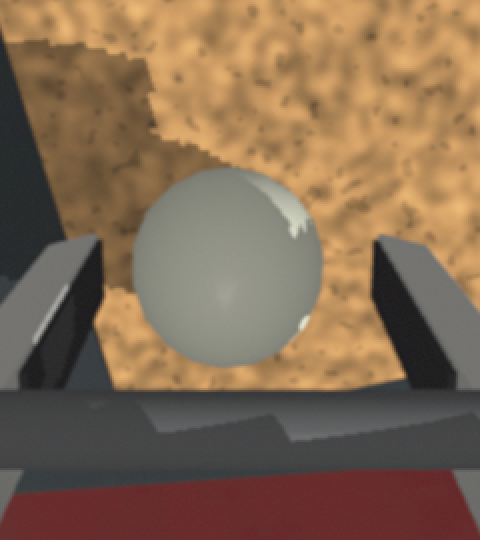

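View pics/s19.png

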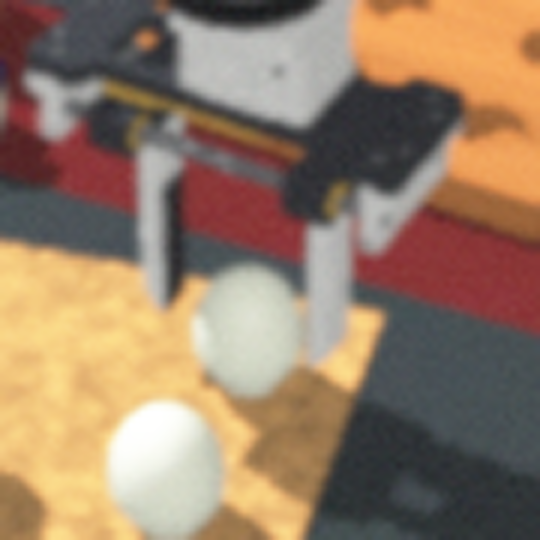

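```bash
python3 -m pendant '[{"claw":0.07,"delta_pos":[0,-0.002,0.008],"rotation":[0,0,0]},{"claw":0.07,"delta_pos":[0,-0.002,0.016],"rotation":[0,0,0]},{"claw":0.064,"delta_pos":[0,-0.002,0.017],"rotation":[0,0,0]},{"claw":0.058,"delta_pos":[0,-0.002,0.017],"rotation":[0,0,0]},{"claw":0.053,"delta_pos":[0,-0.002,0.017],"rotation":[0,0,0]},{"claw":0.049,"delta_pos":[0,-0.002,0.017],"rotation":[0,0,0]},{"claw":0.045,"delta_pos":[0,-0.002,0.017],"rotation":[0,0,0]},{"claw":0.045,"delta_pos":[0,-0.002,0.017],"rotation":[0,0,0]},{"claw":0.045,"delta_pos":[0,-0.002,0.017],"rotation":[0,0,0]}]' 8
python3 - <<'E'
from h import *
s=manip.camera("scene");cv2.imwrite("pics/s20.png",cv2.resize(s[250:340,290:380,::-1],None,fx=6,fy=6,interpolation=cv2.INTER_CUBIC))
E
```

```text
clock: 18.68
eef_pos: [494.0, 112.9, -25.7]
eef_rot: [3.14, -0.0, 1.469]
wrist_force: [-1.5, 0.3, 4.0]
finger_gap: 49.5
```

View pics/s20.png

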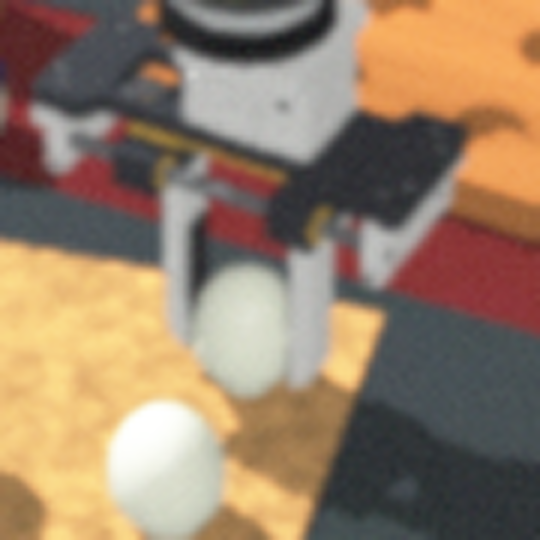

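```bash
python3 -m pendant '[{"claw":0.044,"delta_pos":[0,0,-0.003],"rotation":[0,0,0]},{"claw":0.044,"delta_pos":[0,0,-0.01],"rotation":[0,0,0]},{"claw":0.044,"delta_pos":[0,0,-0.03],"rotation":[0,0,0]},{"claw":0.044,"delta_pos":[0,0,-0.06],"rotation":[0,0,0]},{"claw":0.044,"delta_pos":[0,0,-0.1],"rotation":[0,0,0]},{"claw":0.044,"delta_pos":[0,0,-0.1],"rotation":[0,0,0]}]' 10
python3 - <<'E'
from h import *
s=manip.camera("scene");cv2.imwrite("pics/s21.png",cv2.resize(s[210:340,270:400,::-1],None,fx=4.5,fy=4.5,interpolation=cv2.INTER_CUBIC))
print(shift(board(-78,-74,70),down(1.471)))
E
```

```text
clock: 19.48
eef_pos: [495.4, 113.2, 77.3]
eef_rot: [3.135, -0.002, 1.469]
wrist_force: [0.4, -0.4, -1.0]
finger_gap: 49.3
(array([-0.3482, -0.024 ,  0.0049]), array([ 0.0041, -0.0009, -0.0019]))
```

View pics/s21.png

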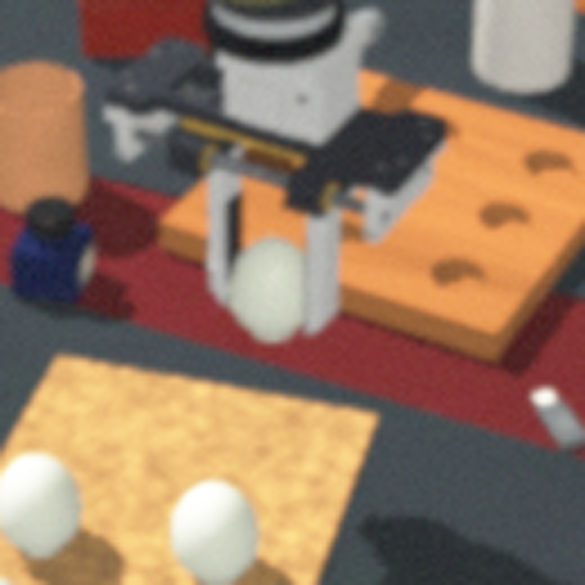

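```bash
python3 -m pendant '[{"claw":0.044,"delta_pos":[-0.03,-0.002,0],"rotation":[0,0,0]},{"claw":0.044,"delta_pos":[-0.08,-0.0055,0],"rotation":[0,0,0]},{"claw":0.044,"delta_pos":[-0.13,-0.009,0],"rotation":[0,0,0]},{"claw":0.044,"delta_pos":[-0.18,-0.0125,0],"rotation":[0.004,0,0]},{"claw":0.044,"delta_pos":[-0.23,-0.016,0],"rotation":[0.004,0,0]},{"claw":0.044,"delta_pos":[-0.28,-0.0195,0],"rotation":[0.004,0,0]},{"claw":0.044,"delta_pos":[-0.325,-0.0225,0],"rotation":[0.004,0,0]},{"claw":0.044,"delta_pos":[-0.348,-0.024,0.005],"rotation":[0.004,0,0]},{"claw":0.044,"delta_pos":[-0.348,-0.024,0.005],"rotation":[0.004,0,0]},{"claw":0.044,"delta_pos":[-0.348,-0.024,0.005],"rotation":[0.004,0,0]}]' 10
python3 - <<'E'
from h import *
print(shift(board(-78,-74,-5),down(1.471)))
w=manip.camera("wrist");cv2.imwrite("pics/w22.png",w[:,:,::-1])
E
```

```text
clock: 20.78
eef_pos: [435.0, -229.9, 69.4]
eef_rot: [-3.141, -0.002, 1.469]
wrist_force: [-0.1, 1.4, -0.7]
finger_gap: 49.5
(array([-0.0012,  0.0003,  0.0744]), array([-0.0009, -0.0017, -0.0017]))
```

View pics/w22.png

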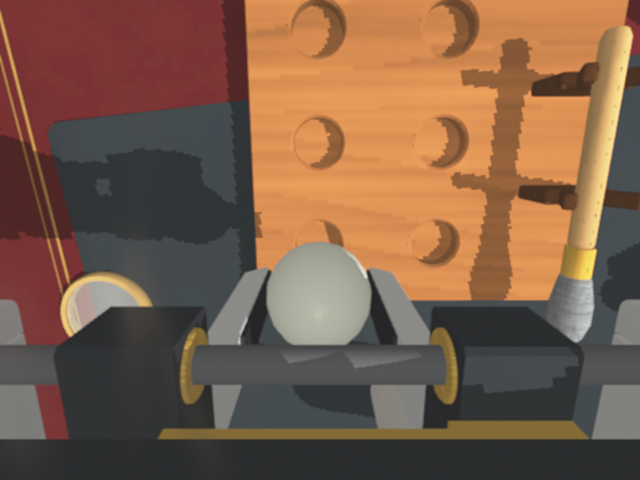

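```bash
python3 -m pendant '[{"claw":0.044,"delta_pos":[-0.001,0,0.02],"rotation":[0,0,0]},{"claw":0.044,"delta_pos":[-0.001,0,0.045],"rotation":[0,0,0]},{"claw":0.044,"delta_pos":[-0.001,0,0.065],"rotation":[0,0,0]},{"claw":0.044,"delta_pos":[-0.001,0,0.074],"rotation":[0,0,0]},{"claw":0.044,"delta_pos":[-0.001,0,0.074],"rotation":[0,0,0]}]' 10
python3 - <<'E'
from h import *
w=manip.camera("wrist");cv2.imwrite("pics/w23.png",w[:,:,::-1])
s=manip.camera("scene");cv2.imwrite("pics/s23.png",cv2.resize(s[190:310,310:450,::-1],None,fx=4.5,fy=4.5,interpolation=cv2.INTER_CUBIC))
print(shift(board(-78,-74,-13),down(1.471)))
E
```

```text
clock: 21.45
eef_pos: [435.1, -230.2, -4.4]
eef_rot: [-3.141, -0.002, 1.471]
wrist_force: [0.8, -0.8, -0.1]
finger_gap: 49.3
(array([-0.0004, -0.0004,  0.0093]), array([ 0.0005, -0.001 , -0.0007]))
```

View pics/w23.png

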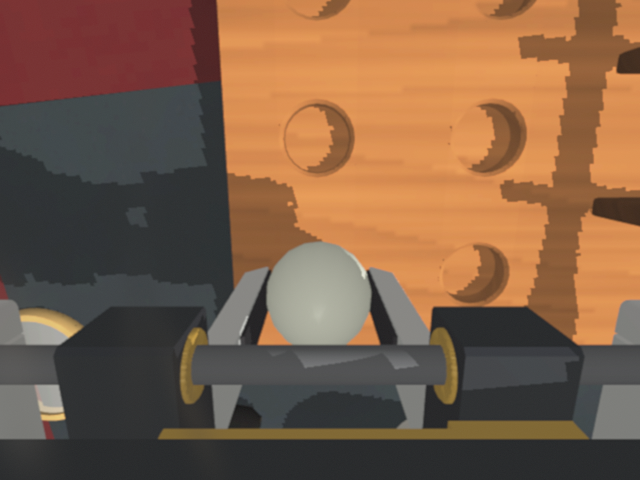

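View pics/s23.png

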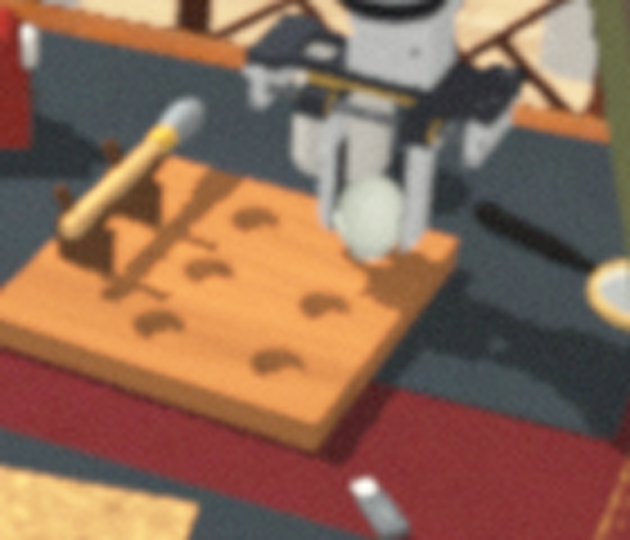

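```bash
python3 -m pendant '[{"claw":0.044,"delta_pos":[0,0,0.003],"rotation":[0,0,0]},{"claw":0.044,"delta_pos":[0,0,0.006],"rotation":[0,0,0]},{"claw":0.044,"delta_pos":[0,0,0.008],"rotation":[0,0,0]},{"claw":0.044,"delta_pos":[0,0,0.008],"rotation":[0,0,0]}]' 10; python3 -m pendant '[{"claw":0.044,"delta_pos":[0,0,0.001],"rotation":[0,0,0]},{"claw":0.044,"delta_pos":[0,0,0.001],"rotation":[0,0,0]}]' 10
```

```text
clock: 22.05
eef_pos: [435.4, -230.7, -11.8]
eef_rot: [3.141, -0.001, 1.47]
wrist_force: [-0.7, -0.1, -1.0]
finger_gap: 49.3
clock: 22.3
eef_pos: [435.4, -230.7, -12.9]
eef_rot: [3.142, -0.001, 1.47]
wrist_force: [-0.3, 0.2, -1.1]
finger_gap: 49.1
```

```bash
python3 -m pendant '[{"claw":0.044,"delta_pos":[0,0,0.001],"rotation":[0,0,0]},{"claw":0.044,"delta_pos":[0,0,0.001],"rotation":[0,0,0]}]' 10; python3 -m pendant '[{"claw":0.044,"delta_pos":[0,0,0.0008],"rotation":[0,0,0]},{"claw":0.044,"delta_pos":[0,0,0.0008],"rotation":[0,0,0]}]' 10
```

```text
clock: 22.55
eef_pos: [435.4, -230.7, -13.9]
eef_rot: [3.142, -0.001, 1.47]
wrist_force: [-0.1, -0.1, -0.5]
finger_gap: 49.2
clock: 22.8
eef_pos: [435.5, -230.9, -14.4]
eef_rot: [3.141, -0.001, 1.47]
wrist_force: [-2.1, -2.2, 4.1]
finger_gap: 49.4
```

```bash
python3 -m pendant '[{"claw":0.050,"delta_pos":[0,0,0],"rotation":[0,0,0]},{"claw":0.051,"delta_pos":[0,0,0],"rotation":[0,0,0]},{"claw":0.053,"delta_pos":[0,0,0],"rotation":[0,0,0]},{"claw":0.058,"delta_pos":[0,0,0],"rotation":[0,0,0]},{"claw":0.062,"delta_pos":[0,0,0],"rotation":[0,0,0]},{"claw":0.062,"delta_pos":[0,0,0],"rotation":[0,0,0]}]' 5
python3 - <<'E'
from h import *
w=manip.camera("wrist");cv2.imwrite("pics/w24.png",w[:,:,::-1])
s=manip.camera("scene");cv2.imwrite("pics/s24.png",cv2.resize(s[190:310,310:450,::-1],None,fx=4.5,fy=4.5,interpolation=cv2.INTER_CUBIC))
E
```

```text
clock: 23.55
eef_pos: [435.5, -230.9, -14.4]
eef_rot: [3.141, -0.001, 1.47]
wrist_force: [-0.3, -0.2, -0.3]
finger_gap: 62.2
```

View pics/w24.png

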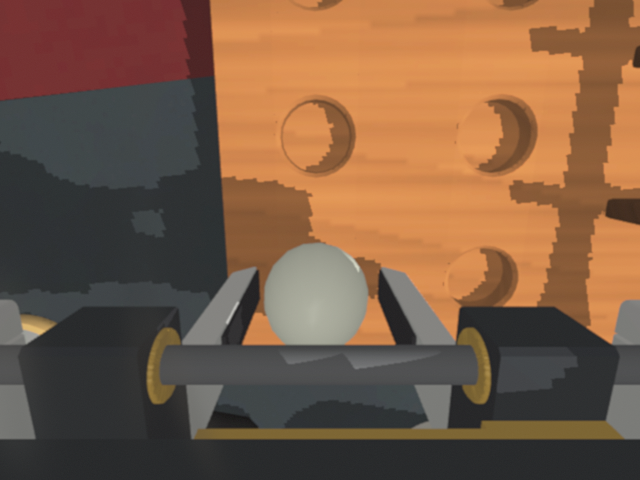

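View pics/s24.png

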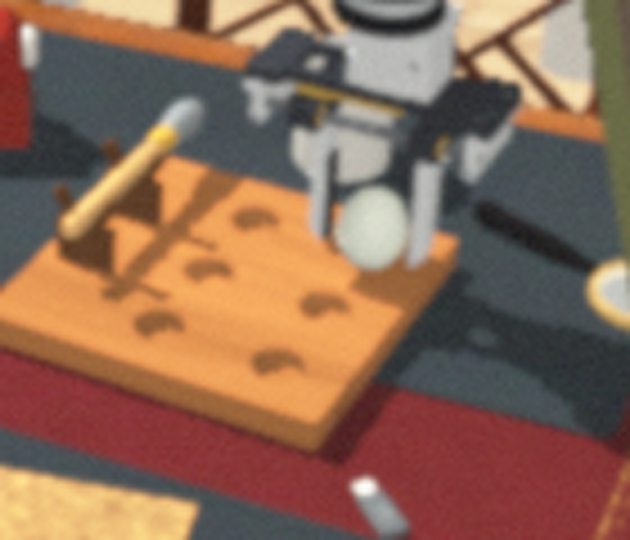

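```bash
python3 -m pendant '[{"claw":0.064,"delta_pos":[0,0,-0.02],"rotation":[0,0,0]},{"claw":0.066,"delta_pos":[0,0,-0.06],"rotation":[0,0,0]},{"claw":0.07,"delta_pos":[0,0,-0.09],"rotation":[0,0,0]},{"claw":0.07,"delta_pos":[0,0,-0.09],"rotation":[0,0,0]}]' 8
python3 - <<'E'
from h import *
print(shift([489.4,209.3,75],down(1.471)))
E
```

```text
clock: 24.15
eef_pos: [436.4, -231.5, 77.4]
eef_rot: [3.138, 0.001, 1.47]
wrist_force: [0.6, -1.2, -0.9]
finger_gap: 70.3
(array([0.4439, 0.0084, 0.0021]), array([ 0.0039,  0.0009, -0.0008]))
```

```bash
python3 -m pendant '[{"claw":0.07,"delta_pos":[0.444,0.0084,0.002],"rotation":[0.003,0,0]},{"claw":0.07,"delta_pos":[0.444,0.0084,0.002],"rotation":[0.003,0,0]},{"claw":0.07,"delta_pos":[0.444,0.0084,0.002],"rotation":[0.003,0,0]},{"claw":0.07,"delta_pos":[0.444,0.0084,0.002],"rotation":[0.003,0,0]},{"claw":0.07,"delta_pos":[0.444,0.0084,0.002],"rotation":[0.003,0,0]},{"claw":0.07,"delta_pos":[0.444,0.0084,0.002],"rotation":[0.003,0,0]},{"claw":0.07,"delta_pos":[0.444,0.0084,0.002],"rotation":[0.003,0,0]},{"claw":0.07,"delta_pos":[0.444,0.0084,0.002],"rotation":[0.003,0,0]},{"claw":0.07,"delta_pos":[0.444,0.0084,0.002],"rotation":[0.003,0,0]},{"claw":0.07,"delta_pos":[0.444,0.0084,0.002],"rotation":[0.003,0,0]}]'
cat > egg.py <<'E'
from h import *
import sys
def eggs(z=31):
    T=wristT();w=manip.camera("wrist");m=manip.camera_model("wrist")
    h=cv2.cvtColor(w,cv2.COLOR_RGB2HSV);k=((h[...,1]<45)&(h[...,2]>120)).astype(np.uint8)
    k[330:]=0
    n,l,s,c=cv2.connectedComponentsWithStats(k);out=[]
    for i in range(1,n):
        x,y,ww,hh,a=s[i]
        if a>600 and y>1 and x>1 and x+ww<639 and a>.65*ww*hh and .6<ww/hh<1.6: out.append((c[i].round(1),s[i],onz(m,*c[i],z,T).round(1)))
    return w,out
if __name__=="__main__":
    w,o=eggs();cv2.imwrite(f"pics/{sys.argv[1]}.png",w[:,:,::-1])
    for e in o: print(*e)
    P=[float(v) for v in sys.argv[2].split(",")];print(shift(P,down(1.471)))
E
python3 egg.py w25 489.4,209.3,-26
```

```text
clock: 25.4
eef_pos: [489.3, 208.0, 74.7]
eef_rot: [3.141, 0.001, 1.469]
wrist_force: [0.5, 0.4, 0.1]
finger_gap: 69.9
[422.1  62.7] [ 383   22   79   82 5002] [570.2 324.8  31. ]
[264.8  95.7] [ 229   58   73   77 4451] [462.9 315.   31. ]
[454.3 201.4] [ 417  168   75   68 3965] [590.3 229.2  31. ]
[316.4 242.1] [ 284  209   66   67 3418] [487.2 209.1  31. ]
(array([ 0.0013, -0.0002,  0.1009]), array([ 0.0007,  0.0011, -0.0025]))
```

View pics/w25.png

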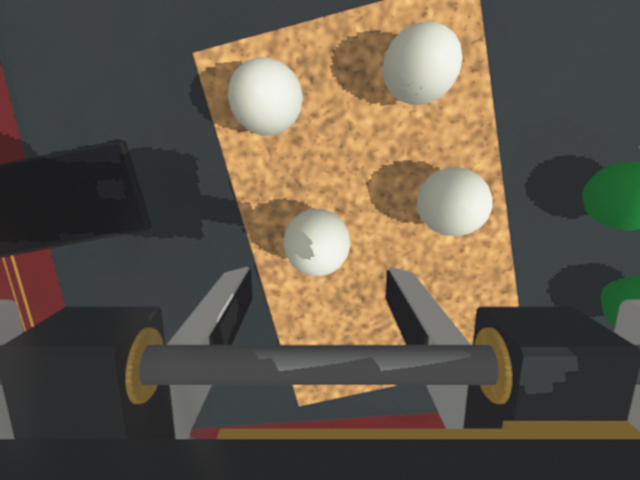

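```bash
python3 -m pendant '[{"claw":0.07,"delta_pos":[0.001,-0.001,0.04],"rotation":[0,0,0]},{"claw":0.07,"delta_pos":[0.001,-0.001,0.075],"rotation":[0,0,0]},{"claw":0.07,"delta_pos":[0.001,-0.001,0.095],"rotation":[0,0,0]},{"claw":0.066,"delta_pos":[0.001,-0.001,0.101],"rotation":[0,0,0]},{"claw":0.060,"delta_pos":[0.001,-0.001,0.101],"rotation":[0,0,0]},{"claw":0.055,"delta_pos":[0.001,-0.001,0.101],"rotation":[0,0,0]},{"claw":0.051,"delta_pos":[0.001,-0.001,0.101],"rotation":[0,0,0]},{"claw":0.048,"delta_pos":[0.001,-0.001,0.101],"rotation":[0,0,0]},{"claw":0.045,"delta_pos":[0.001,-0.001,0.101],"rotation":[0,0,0]},{"claw":0.044,"delta_pos":[0.001,-0.001,0.101],"rotation":[0,0,0]}]' 8
```

```text
clock: 26.7
eef_pos: [488.8, 209.2, -25.6]
eef_rot: [3.14, 0.001, 1.469]
wrist_force: [-0.6, -1.1, 5.4]
finger_gap: 49.6
```

```bash
python3 -m pendant '[{"claw":0.044,"delta_pos":[0,0,-0.003],"rotation":[0,0,0]},{"claw":0.044,"delta_pos":[0,0,-0.012],"rotation":[0,0,0]},{"claw":0.044,"delta_pos":[0,0,-0.035],"rotation":[0,0,0]},{"claw":0.044,"delta_pos":[0,0,-0.07],"rotation":[0,0,0]},{"claw":0.044,"delta_pos":[0,0,-0.1],"rotation":[0,0,0]},{"claw":0.044,"delta_pos":[0,0,-0.1],"rotation":[0,0,0]}]' 10
python3 - <<'E'
from h import *
w=manip.camera("wrist");cv2.imwrite("pics/w26.png",w[150:420,200:440,::-1].repeat(2,0).repeat(2,1))
print(shift(board(-79,0,70),down(1.471)))
E
```

```text
clock: 27.45
eef_pos: [489.9, 209.7, 76.8]
eef_rot: [3.136, -0.001, 1.469]
wrist_force: [-0.4, -0.1, -1.2]
finger_gap: 49.2
(array([-0.3696, -0.0099,  0.0051]), array([ 0.0027,  0.0003, -0.0024]))
```

View pics/w26.png

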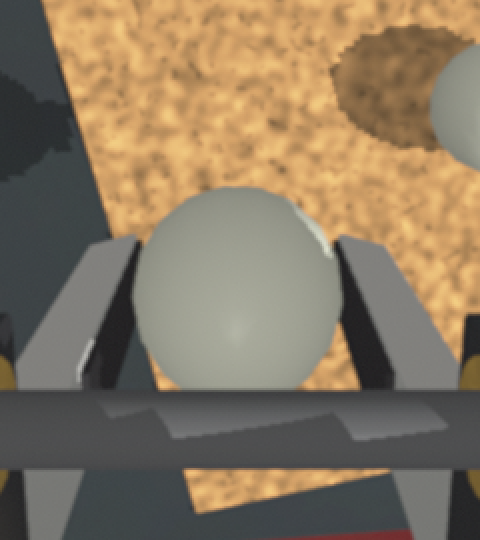

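```bash
python3 -m pendant '[{"claw":0.044,"delta_pos":[-0.03,-0.001,0],"rotation":[0,0,0]},{"claw":0.044,"delta_pos":[-0.08,-0.002,0],"rotation":[0,0,0]},{"claw":0.044,"delta_pos":[-0.13,-0.0035,0],"rotation":[0,0,0]},{"claw":0.044,"delta_pos":[-0.18,-0.005,0],"rotation":[0.003,0,0]},{"claw":0.044,"delta_pos":[-0.23,-0.0065,0],"rotation":[0.003,0,0]},{"claw":0.044,"delta_pos":[-0.28,-0.008,0],"rotation":[0.003,0,-0.001]},{"claw":0.044,"delta_pos":[-0.325,-0.009,0],"rotation":[0.003,0,-0.001]},{"claw":0.044,"delta_pos":[-0.36,-0.01,0.005],"rotation":[0.003,0,-0.002]},{"claw":0.044,"delta_pos":[-0.3697,-0.01,0.005],"rotation":[0.003,0,-0.002]},{"claw":0.044,"delta_pos":[-0.3697,-0.01,0.005],"rotation":[0.003,0,-0.002]}]' 10
python3 - <<'E'
from h import *
print(shift(board(-79,0,-8),down(1.471)))
E
```

```text
clock: 28.75
eef_pos: [441.1, -157.1, 69.5]
eef_rot: [-3.14, -0.0, 1.47]
wrist_force: [-0.8, 0.1, -0.6]
finger_gap: 49.2
(array([-0.0002,  0.0005,  0.0775]), array([-0.0014, -0.0003, -0.0012]))
```

```bash
python3 -m pendant '[{"claw":0.044,"delta_pos":[0,0.0005,0.025],"rotation":[0,0,0]},{"claw":0.044,"delta_pos":[0,0.0005,0.055],"rotation":[0,0,0]},{"claw":0.044,"delta_pos":[0,0.0005,0.07],"rotation":[0,0,0]},{"claw":0.044,"delta_pos":[0,0.0005,0.0765],"rotation":[0,0,0]},{"claw":0.044,"delta_pos":[0,0.0005,0.0795],"rotation":[0,0,0]},{"claw":0.044,"delta_pos":[0,0.0005,0.0805],"rotation":[0,0,0]},{"claw":0.044,"delta_pos":[0,0.0005,0.0805],"rotation":[0,0,0]}]' 10
python3 egg.py w27 435,-200,-12.5
```

```text
clock: 29.62
eef_pos: [441.7, -157.2, -10.5]
eef_rot: [-3.141, -0.0, 1.47]
wrist_force: [-1.0, 0.9, -1.6]
finger_gap: 49.4
[318.4 290.1] [ 267  243  104   87 7512] [ 440.7 -160.7   31. ]
(array([-0.0432, -0.0023,  0.0019]), array([-0.0007, -0.    , -0.0012]))
```

View pics/w27.png

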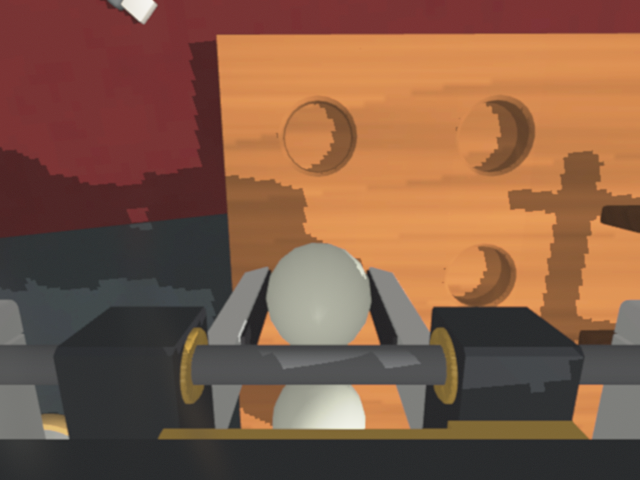

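```bash
python3 -m pendant '[{"claw":0.044,"delta_pos":[0,0,0.0015],"rotation":[0,0,0]},{"claw":0.044,"delta_pos":[0,0,0.0025],"rotation":[0,0,0]},{"claw":0.044,"delta_pos":[0,0,0.003],"rotation":[0,0,0]},{"claw":0.044,"delta_pos":[0,0,0.003],"rotation":[0,0,0]}]' 10; python3 -m pendant '[{"claw":0.044,"delta_pos":[0,0,0.0007],"rotation":[0,0,0]},{"claw":0.044,"delta_pos":[0,0,0.0007],"rotation":[0,0,0]}]' 10
```

```text
clock: 30.18
eef_pos: [441.6, -157.2, -13.6]
eef_rot: [-3.141, -0.0, 1.47]
wrist_force: [0.8, 0.2, -1.1]
finger_gap: 49.6
clock: 30.42
eef_pos: [441.6, -157.2, -14.3]
eef_rot: [-3.141, -0.0, 1.47]
wrist_force: [-0.2, 0.2, -0.6]
finger_gap: 49.6
```

```bash
python3 -m pendant '[{"claw":0.044,"delta_pos":[0,0,0.0007],"rotation":[0,0,0]},{"claw":0.044,"delta_pos":[0,0,0.0007],"rotation":[0,0,0]}]' 10
```

```text
clock: 30.68
eef_pos: [441.7, -157.2, -15.0]
eef_rot: [-3.141, -0.0, 1.47]
wrist_force: [-0.3, 0.0, 2.1]
finger_gap: 49.5
```

Contact reads 2 N, purely vertical, so it is well centred. Releasing.

```bash
python3 -m pendant '[{"claw":0.050,"delta_pos":[0,0,0],"rotation":[0,0,0]},{"claw":0.051,"delta_pos":[0,0,0],"rotation":[0,0,0]},{"claw":0.053,"delta_pos":[0,0,0],"rotation":[0,0,0]},{"claw":0.058,"delta_pos":[0,0,0],"rotation":[0,0,0]},{"claw":0.064,"delta_pos":[0,0,0],"rotation":[0,0,0]},{"claw":0.064,"delta_pos":[0,0,-0.005],"rotation":[0,0,0]},{"claw":0.064,"delta_pos":[0,0,-0.03],"rotation":[0,0,0]},{"claw":0.066,"delta_pos":[0,0,-0.07],"rotation":[0,0,0]},{"claw":0.07,"delta_pos":[0,0,-0.09],"rotation":[0,0,0]},{"claw":0.07,"delta_pos":[0,0,-0.09],"rotation":[0,0,0]}]' 5
python3 egg.py w28 464.5,314.4,75
```

```text
clock: 31.92
eef_pos: [442.5, -157.6, 76.3]
eef_rot: [3.14, 0.001, 1.47]
wrist_force: [-1.0, 0.2, 0.0]
finger_gap: 69.9
[317.  246.2] [ 283  212   69   69 3652] [ 440.5 -160.2   31. ]
(array([ 0.4716, -0.025 , -0.    ]), array([ 0.    ,  0.0002, -0.0012]))
```

View pics/w28.png

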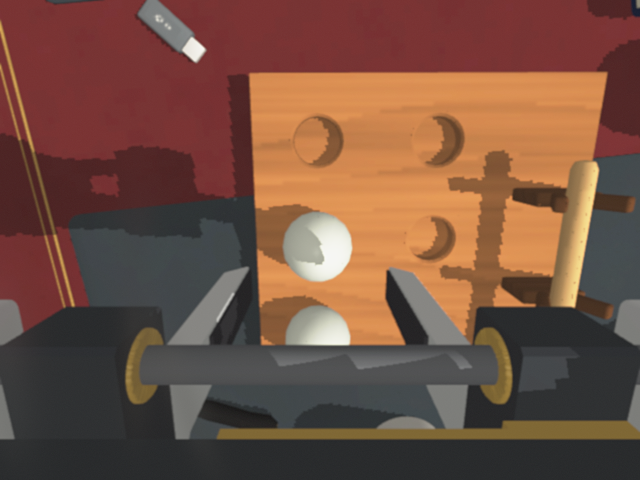

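```bash
python3 -m pendant '[{"claw":0.07,"delta_pos":[0.4716,-0.025,0],"rotation":[0,0,0]},{"claw":0.07,"delta_pos":[0.4716,-0.025,0],"rotation":[0,0,0]},{"claw":0.07,"delta_pos":[0.4716,-0.025,0],"rotation":[0,0,0]},{"claw":0.07,"delta_pos":[0.4716,-0.025,0],"rotation":[0,0,0]},{"claw":0.07,"delta_pos":[0.4716,-0.025,0],"rotation":[0,0,0]},{"claw":0.07,"delta_pos":[0.4716,-0.025,0],"rotation":[0,0,0]},{"claw":0.07,"delta_pos":[0.4716,-0.025,0],"rotation":[0,0,0]},{"claw":0.07,"delta_pos":[0.4716,-0.025,0],"rotation":[0,0,0]},{"claw":0.07,"delta_pos":[0.4716,-0.025,0],"rotation":[0,0,0]},{"claw":0.07,"delta_pos":[0.4716,-0.025,0],"rotation":[0,0,0]}]' 8
python3 egg.py w29 464.5,314.4,-26
```

```text
clock: 33.22
eef_pos: [464.1, 313.5, 73.9]
eef_rot: [-3.14, 0.001, 1.47]
wrist_force: [0.4, 1.0, 0.5]
finger_gap: 69.9
[462.8 216.5] [ 425  183   76   67 3975] [570.7 323.2  31. ]
[318.5 243.4] [ 286  211   66   66 3456] [463.3 313.6  31. ]
(array([0.0012, 0.0002, 0.1002]), array([-0.0011,  0.0011, -0.002 ]))
```

View pics/w29.png

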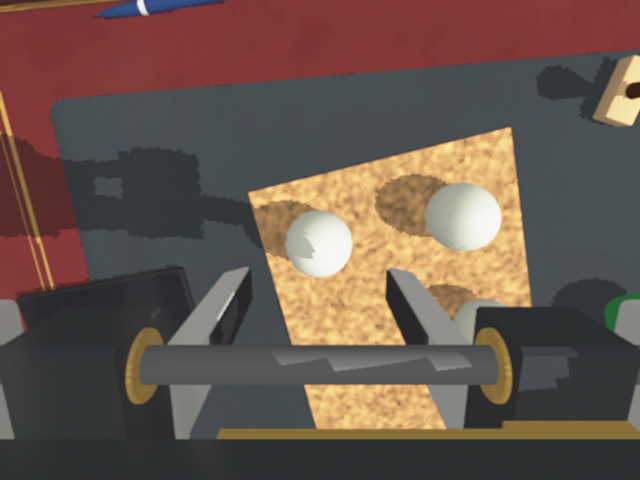

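```bash
python3 -m pendant '[{"claw":0.07,"delta_pos":[0.001,0,0.04],"rotation":[-0.001,0,0]},{"claw":0.07,"delta_pos":[0.001,0,0.075],"rotation":[-0.001,0,0]},{"claw":0.07,"delta_pos":[0.001,0,0.095],"rotation":[-0.001,0,0]},{"claw":0.066,"delta_pos":[0.001,0,0.1],"rotation":[-0.001,0,0]},{"claw":0.060,"delta_pos":[0.001,0,0.1],"rotation":[-0.001,0,0]},{"claw":0.055,"delta_pos":[0.001,0,0.1],"rotation":[-0.001,0,0]},{"claw":0.051,"delta_pos":[0.001,0,0.1],"rotation":[-0.001,0,0]},{"claw":0.048,"delta_pos":[0.001,0,0.1],"rotation":[-0.001,0,0]},{"claw":0.045,"delta_pos":[0.001,0,0.1],"rotation":[-0.001,0,0]},{"claw":0.044,"delta_pos":[0.001,0,0.1],"rotation":[-0.001,0,0]}]' 8
```

```text
clock: 34.52
eef_pos: [464.6, 314.4, -25.2]
eef_rot: [3.141, 0.001, 1.469]
wrist_force: [-0.8, 0.1, 6.1]
finger_gap: 49.1
```

```bash
python3 -m pendant '[{"claw":0.044,"delta_pos":[0,0,-0.003],"rotation":[0,0,0]},{"claw":0.044,"delta_pos":[0,0,-0.012],"rotation":[0,0,0]},{"claw":0.044,"delta_pos":[0,0,-0.035],"rotation":[0,0,0]},{"claw":0.044,"delta_pos":[0,0,-0.07],"rotation":[0,0,0]},{"claw":0.044,"delta_pos":[0,0,-0.1],"rotation":[0,0,0]},{"claw":0.044,"delta_pos":[0,0,-0.1],"rotation":[0,0,0]}]' 10
python3 - <<'E'
from h import *
w=manip.camera("wrist");cv2.imwrite("pics/w30.png",w[150:420,200:440,::-1].repeat(2,0).repeat(2,1))
print(shift(board(-79,74,70),down(1.471)))
E
```

```text
clock: 35.28
eef_pos: [465.5, 315.1, 77.2]
eef_rot: [3.138, -0.002, 1.469]
wrist_force: [-0.9, 0.2, -1.3]
finger_gap: 49.0
(array([-0.3978,  0.0247,  0.0053]), array([ 0.0018, -0.0003, -0.0019]))
```

View pics/w30.png

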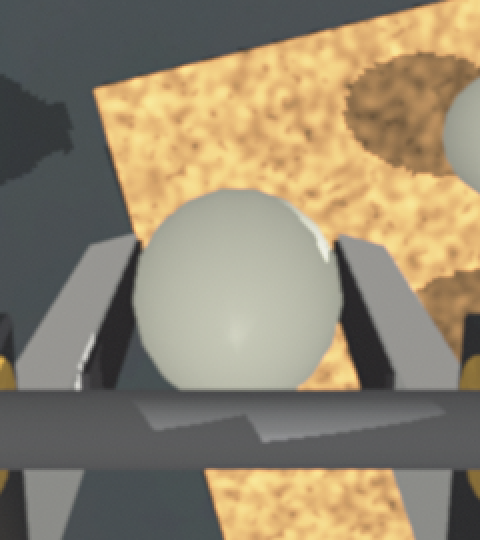

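```bash
python3 -m pendant '[{"claw":0.044,"delta_pos":[-0.03,0.002,0],"rotation":[0,0,0]},{"claw":0.044,"delta_pos":[-0.08,0.005,0],"rotation":[0,0,0]},{"claw":0.044,"delta_pos":[-0.135,0.0085,0],"rotation":[0,0,0]},{"claw":0.044,"delta_pos":[-0.19,0.012,0],"rotation":[0.002,0,0]},{"claw":0.044,"delta_pos":[-0.245,0.0155,0],"rotation":[0.002,0,0]},{"claw":0.044,"delta_pos":[-0.3,0.019,0],"rotation":[0.002,0,-0.001]},{"claw":0.044,"delta_pos":[-0.35,0.022,0],"rotation":[0.002,0,-0.001]},{"claw":0.044,"delta_pos":[-0.385,0.024,0.005],"rotation":[0.002,0,-0.002]},{"claw":0.044,"delta_pos":[-0.3978,0.0247,0.005],"rotation":[0.002,0,-0.002]},{"claw":0.044,"delta_pos":[-0.3978,0.0247,0.005],"rotation":[0.002,0,-0.002]}]' 10
python3 - <<'E'
from h import *
print(shift(board(-79,74,-10),down(1.471)))
E
```

```text
clock: 36.58
eef_pos: [448.6, -83.6, 69.7]
eef_rot: [-3.14, -0.0, 1.47]
wrist_force: [0.5, 0.6, -1.4]
finger_gap: 49.2
(array([-0.0001,  0.0004,  0.0797]), array([-0.0013, -0.0005, -0.0009]))
```

```bash
python3 -m pendant '[{"claw":0.044,"delta_pos":[0,0.0005,0.025],"rotation":[0,0,0]},{"claw":0.044,"delta_pos":[0,0.0005,0.055],"rotation":[0,0,0]},{"claw":0.044,"delta_pos":[0,0.0005,0.07],"rotation":[0,0,0]},{"claw":0.044,"delta_pos":[0,0.0005,0.0765],"rotation":[0,0,0]},{"claw":0.044,"delta_pos":[0,0.0005,0.0795],"rotation":[0,0,0]},{"claw":0.044,"delta_pos":[0,0.0005,0.0805],"rotation":[0,0,0]},{"claw":0.044,"delta_pos":[0,0.0005,0.0805],"rotation":[0,0,0]}]' 10;  python3 -m pendant '[{"claw":0.044,"delta_pos":[0,0,0.0015],"rotation":[0,0,0]},{"claw":0.044,"delta_pos":[0,0,0.002],"rotation":[0,0,0]},{"claw":0.044,"delta_pos":[0,0,0.002],"rotation":[0,0,0]}]' 10
```

```text
clock: 37.45
eef_pos: [449.2, -83.6, -10.4]
eef_rot: [-3.141, -0.0, 1.47]
wrist_force: [0.1, 0.3, -1.0]
finger_gap: 49.2
clock: 37.83
eef_pos: [449.2, -83.7, -12.3]
eef_rot: [-3.141, -0.0, 1.47]
wrist_force: [-0.7, 0.2, -1.2]
finger_gap: 49.5
```

```bash
python3 -m pendant '[{"claw":0.044,"delta_pos":[0,0,0.001],"rotation":[0,0,0]},{"claw":0.044,"delta_pos":[0,0,0.001],"rotation":[0,0,0]}]' 10;  python3 -m pendant '[{"claw":0.044,"delta_pos":[0,0,0.0007],"rotation":[0,0,0]},{"claw":0.044,"delta_pos":[0,0,0.0007],"rotation":[0,0,0]}]' 10
```

```text
clock: 38.08
eef_pos: [449.2, -83.7, -13.4]
eef_rot: [-3.141, -0.0, 1.47]
wrist_force: [-0.5, 0.3, -0.8]
finger_gap: 49.5
clock: 38.33
eef_pos: [449.2, -83.6, -14.1]
eef_rot: [-3.141, -0.0, 1.47]
wrist_force: [0.2, 0.9, 0.3]
finger_gap: 49.4
```

```bash
python3 -m pendant '[{"claw":0.044,"delta_pos":[0,0,0.0005],"rotation":[0,0,0]},{"claw":0.044,"delta_pos":[0,0,0.0005],"rotation":[0,0,0]}]' 10
```

```text
clock: 38.58
eef_pos: [449.3, -83.5, -14.4]
eef_rot: [-3.141, -0.001, 1.47]
wrist_force: [-1.1, 3.0, 4.2]
finger_gap: 49.6
```

```bash
python3 -m pendant '[{"claw":0.050,"delta_pos":[0,0,0],"rotation":[0,0,0]},{"claw":0.051,"delta_pos":[0,0,0],"rotation":[0,0,0]},{"claw":0.053,"delta_pos":[0,0,0],"rotation":[0,0,0]},{"claw":0.058,"delta_pos":[0,0,0],"rotation":[0,0,0]},{"claw":0.064,"delta_pos":[0,0,0],"rotation":[0,0,0]},{"claw":0.064,"delta_pos":[0,0,-0.005],"rotation":[0,0,0]},{"claw":0.064,"delta_pos":[0,0,-0.03],"rotation":[0,0,0]},{"claw":0.066,"delta_pos":[0,0,-0.07],"rotation":[0,0,0]},{"claw":0.07,"delta_pos":[0,0,-0.09],"rotation":[0,0,0]},{"claw":0.07,"delta_pos":[0,0,-0.09],"rotation":[0,0,0]}]' 5
python3 egg.py w31 570.7,323.5,75
```

```text
clock: 39.83
eef_pos: [450.1, -83.8, 76.9]
eef_rot: [3.139, -0.0, 1.47]
wrist_force: [0.6, 0.1, 0.3]
finger_gap: 70.0
[316.5 246.3] [ 283  213   68   68 3637] [447.8 -86.5  31. ]
(array([0.4173, 0.0797, 0.0008]), array([ 0.0004, -0.0004, -0.001 ]))
```

View pics/w31.png

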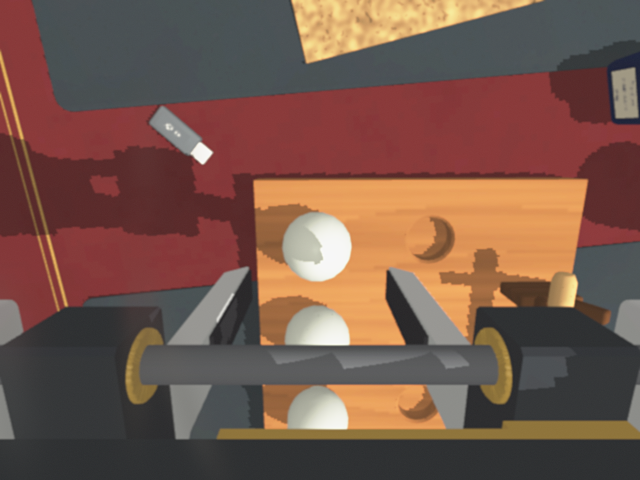

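```bash
python3 -m pendant '[{"claw":0.07,"delta_pos":[0.4173,0.0797,0],"rotation":[0,0,0]},{"claw":0.07,"delta_pos":[0.4173,0.0797,0],"rotation":[0,0,0]},{"claw":0.07,"delta_pos":[0.4173,0.0797,0],"rotation":[0,0,0]},{"claw":0.07,"delta_pos":[0.4173,0.0797,0],"rotation":[0,0,0]},{"claw":0.07,"delta_pos":[0.4173,0.0797,0],"rotation":[0,0,0]},{"claw":0.07,"delta_pos":[0.4173,0.0797,0],"rotation":[0,0,0]},{"claw":0.07,"delta_pos":[0.4173,0.0797,0],"rotation":[0,0,0]},{"claw":0.07,"delta_pos":[0.4173,0.0797,0],"rotation":[0,0,0]},{"claw":0.07,"delta_pos":[0.4173,0.0797,0],"rotation":[0,0,0]}]' 8
python3 egg.py w32 570.7,323.5,-26
```

```text
clock: 41.0
eef_pos: [570.1, 322.8, 74.3]
eef_rot: [-3.14, 0.001, 1.47]
wrist_force: [-0.1, -0.1, -0.1]
finger_gap: 69.8
[318.  242.7] [ 285  210   67   67 3457] [569.1 323.3  31. ]
(array([0.0012, 0.0003, 0.101 ]), array([-0.0008,  0.0005, -0.0018]))
```

View pics/w32.png

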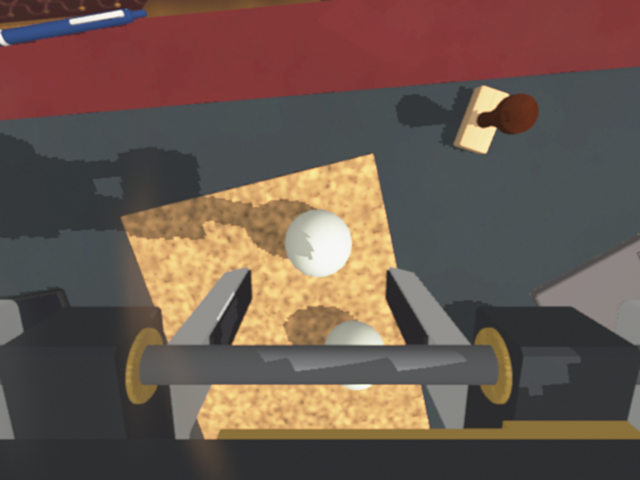

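```bash
python3 -m pendant '[{"claw":0.07,"delta_pos":[0.001,0,0.04],"rotation":[-0.001,0,0]},{"claw":0.07,"delta_pos":[0.001,0,0.075],"rotation":[-0.001,0,0]},{"claw":0.07,"delta_pos":[0.001,0,0.095],"rotation":[-0.001,0,0]},{"claw":0.066,"delta_pos":[0.001,0,0.1],"rotation":[-0.001,0,0]},{"claw":0.060,"delta_pos":[0.001,0,0.1],"rotation":[-0.001,0,0]},{"claw":0.055,"delta_pos":[0.001,0,0.1],"rotation":[-0.001,0,0]},{"claw":0.051,"delta_pos":[0.001,0,0.1],"rotation":[-0.001,0,0]},{"claw":0.048,"delta_pos":[0.001,0,0.1],"rotation":[-0.001,0,0]},{"claw":0.045,"delta_pos":[0.001,0,0.1],"rotation":[-0.001,0,0]},{"claw":0.044,"delta_pos":[0.001,0,0.1],"rotation":[-0.001,0,0]}]' 8
```

```text
clock: 42.3
eef_pos: [570.6, 323.6, -24.4]
eef_rot: [3.141, 0.0, 1.469]
wrist_force: [-2.2, -0.7, 5.8]
finger_gap: 49.0
```

```bash
python3 -m pendant '[{"claw":0.044,"delta_pos":[0,0,-0.003],"rotation":[0,0,0]},{"claw":0.044,"delta_pos":[0,0,-0.012],"rotation":[0,0,0]},{"claw":0.044,"delta_pos":[0,0,-0.035],"rotation":[0,0,0]},{"claw":0.044,"delta_pos":[0,0,-0.07],"rotation":[0,0,0]},{"claw":0.044,"delta_pos":[0,0,-0.1],"rotation":[0,0,0]},{"claw":0.044,"delta_pos":[0,0,-0.1],"rotation":[0,0,0]}]' 10
python3 - <<'E'
from h import *
w=manip.camera("wrist");cv2.imwrite("pics/w33.png",w[150:420,200:440,::-1].repeat(2,0).repeat(2,1))
print(shift(board(9,0,75),down(1.471)))
E
```

```text
clock: 43.05
eef_pos: [571.7, 324.1, 78.4]
eef_rot: [3.137, -0.002, 1.469]
wrist_force: [-0.2, 0.1, -1.5]
finger_gap: 49.4
(array([-0.4915,  0.0081,  0.0009]), array([ 0.002 , -0.0007, -0.0017]))
```

View pics/w33.png

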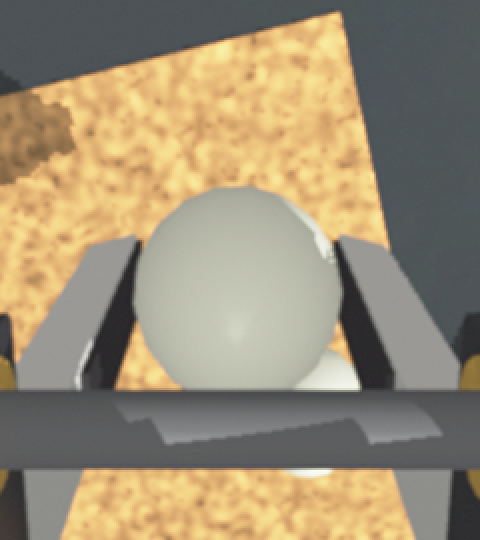

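```bash
python3 -m pendant '[{"claw":0.044,"delta_pos":[-0.03,0,0],"rotation":[0,0,0]},{"claw":0.044,"delta_pos":[-0.09,0.001,0],"rotation":[0,0,0]},{"claw":0.044,"delta_pos":[-0.15,0.002,0],"rotation":[0,0,0]},{"claw":0.044,"delta_pos":[-0.21,0.003,0],"rotation":[0.002,0,0]},{"claw":0.044,"delta_pos":[-0.27,0.004,0],"rotation":[0.002,0,0]},{"claw":0.044,"delta_pos":[-0.33,0.005,0],"rotation":[0.002,0,-0.001]},{"claw":0.044,"delta_pos":[-0.39,0.006,0],"rotation":[0.002,0,-0.001]},{"claw":0.044,"delta_pos":[-0.45,0.007,0],"rotation":[0.002,0,-0.002]},{"claw":0.044,"delta_pos":[-0.485,0.008,0.001],"rotation":[0.002,0,-0.002]},{"claw":0.044,"delta_pos":[-0.4915,0.008,0.001],"rotation":[0.002,0,-0.002]}]' 10
python3 - <<'E'
from h import *
print(shift(board(9,0,-10),down(1.471)))
E
```

```text
clock: 44.35
eef_pos: [527.9, -167.6, 73.4]
eef_rot: [-3.139, -0.001, 1.469]
wrist_force: [0.2, -0.9, -0.8]
finger_gap: 49.4
(array([0.0015, 0.0012, 0.0834]), array([-0.0022, -0.0013, -0.0024]))
```

```bash
python3 -m pendant '[{"claw":0.044,"delta_pos":[0.001,0.001,0.025],"rotation":[-0.002,0,0]},{"claw":0.044,"delta_pos":[0.0015,0.001,0.055],"rotation":[-0.002,0,-0.002]},{"claw":0.044,"delta_pos":[0.0015,0.001,0.074],"rotation":[-0.002,0,-0.002]},{"claw":0.044,"delta_pos":[0.0015,0.001,0.081],"rotation":[-0.002,0,-0.002]},{"claw":0.044,"delta_pos":[0.0015,0.001,0.0835],"rotation":[-0.002,0,-0.002]},{"claw":0.044,"delta_pos":[0.0015,0.001,0.0835],"rotation":[-0.002,0,-0.002]},{"claw":0.044,"delta_pos":[0.0015,0.001,0.0835],"rotation":[-0.002,0,-0.002]}]' 10;  python3 -m pendant '[{"claw":0.044,"delta_pos":[0,0,0.001],"rotation":[0,0,0]},{"claw":0.044,"delta_pos":[0,0,0.0015],"rotation":[0,0,0]},{"claw":0.044,"delta_pos":[0,0,0.0015],"rotation":[0,0,0]}]' 10
```

```text
clock: 45.22
eef_pos: [529.2, -166.2, -9.5]
eef_rot: [3.141, -0.001, 1.471]
wrist_force: [0.6, 0.2, -0.8]
finger_gap: 49.0
clock: 45.6
eef_pos: [529.2, -166.2, -11.0]
eef_rot: [3.141, -0.001, 1.471]
wrist_force: [-1.2, 0.5, -2.1]
finger_gap: 49.6
```

```bash
python3 egg.py w34 0,0,0 >/dev/null; python3 -m pendant '[{"claw":0.044,"delta_pos":[0,0,0.0008],"rotation":[0,0,0]},{"claw":0.044,"delta_pos":[0,0,0.0008],"rotation":[0,0,0]}]' 10
```

```text
clock: 45.9
eef_pos: [529.2, -166.2, -11.9]
eef_rot: [3.141, -0.001, 1.471]
wrist_force: [-0.1, 0.3, 0.3]
finger_gap: 49.6
```

View pics/w34.png

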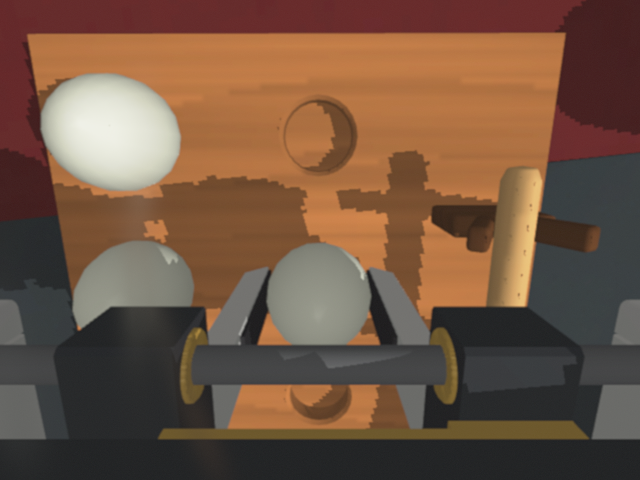

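```bash
python3 -m pendant '[{"claw":0.044,"delta_pos":[0,0,0.0005],"rotation":[0,0,0]},{"claw":0.044,"delta_pos":[0,0,0.0005],"rotation":[0,0,0]}]' 10
```

```text
clock: 46.15
eef_pos: [529.1, -166.2, -12.4]
eef_rot: [3.141, -0.001, 1.471]
wrist_force: [0.3, -0.2, -0.8]
finger_gap: 49.5
```

```bash
python3 -m pendant '[{"claw":0.044,"delta_pos":[0,0,0.0006],"rotation":[0,0,0]},{"claw":0.044,"delta_pos":[0,0,0.0006],"rotation":[0,0,0]}]' 10
```

```text
clock: 46.4
eef_pos: [529.1, -166.1, -13.1]
eef_rot: [3.141, -0.001, 1.471]
wrist_force: [-0.9, 0.0, -0.5]
finger_gap: 49.2
```

```bash
python3 -m pendant '[{"claw":0.044,"delta_pos":[0,0,0.0006],"rotation":[0,0,0]},{"claw":0.044,"delta_pos":[0,0,0.0006],"rotation":[0,0,0]}]' 10
```

```text
clock: 46.65
eef_pos: [529.2, -166.1, -13.6]
eef_rot: [3.141, -0.001, 1.471]
wrist_force: [-0.8, 0.8, 0.5]
finger_gap: 49.3
```

```bash
python3 -m pendant '[{"claw":0.044,"delta_pos":[0,0,0.0005],"rotation":[0,0,0]},{"claw":0.044,"delta_pos":[0,0,0.0005],"rotation":[0,0,0]}]' 10
```

```text
clock: 46.9
eef_pos: [529.3, -166.0, -13.9]
eef_rot: [3.141, -0.001, 1.471]
wrist_force: [-1.8, 2.2, 3.4]
finger_gap: 49.2
```

Seated at 3.4 N. I'll release, rise, then go for the last egg at (590.4,229.1).

```bash
python3 -m pendant '[{"claw":0.050,"delta_pos":[0,0,0],"rotation":[0,0,0]},{"claw":0.051,"delta_pos":[0,0,0],"rotation":[0,0,0]},{"claw":0.053,"delta_pos":[0,0,0],"rotation":[0,0,0]},{"claw":0.058,"delta_pos":[0,0,0],"rotation":[0,0,0]},{"claw":0.064,"delta_pos":[0,0,0],"rotation":[0,0,0]},{"claw":0.064,"delta_pos":[0,0,-0.005],"rotation":[0,0,0]},{"claw":0.064,"delta_pos":[0,0,-0.03],"rotation":[0,0,0]},{"claw":0.066,"delta_pos":[0,0,-0.07],"rotation":[0,0,0]},{"claw":0.07,"delta_pos":[0,0,-0.09],"rotation":[0,0,0]},{"claw":0.07,"delta_pos":[0,0,-0.09],"rotation":[0,0,0]}]' 5
python3 egg.py w35 590.4,229.1,75
```

```text
clock: 48.15
eef_pos: [529.9, -166.4, 77.6]
eef_rot: [3.138, -0.0, 1.471]
wrist_force: [-0.1, 0.7, 0.2]
finger_gap: 69.7
[184.8 138.9] [ 145  102   81   75 4679] [443.  -81.8  31. ]
[194.1 246. ] [ 158  212   74   69 3931] [ 435.4 -159.7   31. ]
[317.  245.5] [ 284  212   67   68 3596] [ 528.1 -168.7   31. ]
(array([0.3994, 0.0213, 0.0016]), array([ 0.0015, -0.001 , -0.0003]))
```

View pics/w35.png

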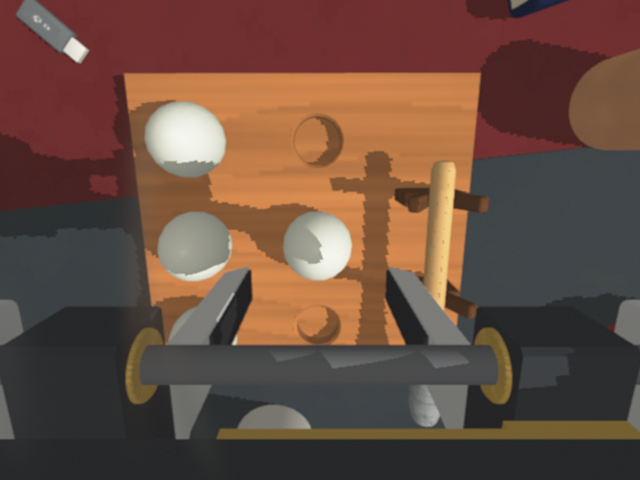

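```bash
python3 -m pendant '[{"claw":0.07,"delta_pos":[0.4,0.0213,0.0015],"rotation":[0.001,0,0]},{"claw":0.07,"delta_pos":[0.4,0.0213,0.0015],"rotation":[0.001,0,0]},{"claw":0.07,"delta_pos":[0.4,0.0213,0.0015],"rotation":[0.001,0,0]},{"claw":0.07,"delta_pos":[0.4,0.0213,0.0015],"rotation":[0.001,0,0]},{"claw":0.07,"delta_pos":[0.4,0.0213,0.0015],"rotation":[0.001,0,0]},{"claw":0.07,"delta_pos":[0.4,0.0213,0.0015],"rotation":[0.001,0,0]},{"claw":0.07,"delta_pos":[0.4,0.0213,0.0015],"rotation":[0.001,0,0]},{"claw":0.07,"delta_pos":[0.4,0.0213,0.0015],"rotation":[0.001,0,0]},{"claw":0.07,"delta_pos":[0.4,0.0213,0.0015],"rotation":[0.001,0,0]}]' 8
python3 egg.py w36 590.4,229.1,-26
```

```text
clock: 49.32
eef_pos: [590.0, 228.8, 74.1]
eef_rot: [-3.141, -0.0, 1.47]
wrist_force: [-0.6, -0.2, 0.1]
finger_gap: 70.0
[317.5 243.1] [ 285  210   66   67 3436] [588.6 229.1  31. ]
(array([5.000e-04, 1.000e-04, 1.005e-01]), array([-0.0004, -0.0005, -0.0014]))
```

View pics/w36.png

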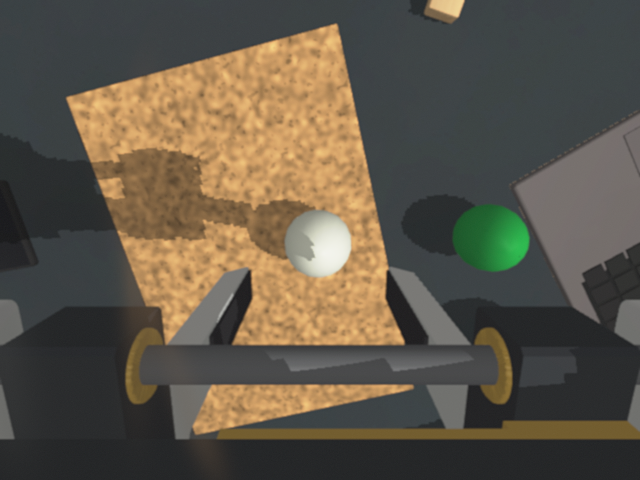

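```bash
python3 -m pendant '[{"claw":0.07,"delta_pos":[0.0005,0,0.04],"rotation":[0,0,0]},{"claw":0.07,"delta_pos":[0.0005,0,0.075],"rotation":[0,0,0]},{"claw":0.07,"delta_pos":[0.0005,0,0.095],"rotation":[0,0,0]},{"claw":0.066,"delta_pos":[0.0005,0,0.1],"rotation":[0,0,0]},{"claw":0.060,"delta_pos":[0.0005,0,0.1],"rotation":[0,0,0]},{"claw":0.055,"delta_pos":[0.0005,0,0.1],"rotation":[0,0,0]},{"claw":0.051,"delta_pos":[0.0005,0,0.1],"rotation":[0,0,0]},{"claw":0.048,"delta_pos":[0.0005,0,0.1],"rotation":[0,0,0]},{"claw":0.045,"delta_pos":[0.0005,0,0.1],"rotation":[0,0,0]},{"claw":0.044,"delta_pos":[0.0005,0,0.1],"rotation":[0,0,0]}]' 8
```

```text
clock: 50.62
eef_pos: [590.5, 229.2, -24.9]
eef_rot: [3.141, -0.001, 1.47]
wrist_force: [-1.9, -0.1, 5.8]
finger_gap: 49.5
```

```bash
python3 -m pendant '[{"claw":0.044,"delta_pos":[0,0,-0.003],"rotation":[0,0,0]},{"claw":0.044,"delta_pos":[0,0,-0.012],"rotation":[0,0,0]},{"claw":0.044,"delta_pos":[0,0,-0.035],"rotation":[0,0,0]},{"claw":0.044,"delta_pos":[0,0,-0.07],"rotation":[0,0,0]},{"claw":0.044,"delta_pos":[0,0,-0.1],"rotation":[0,0,0]},{"claw":0.044,"delta_pos":[0,0,-0.1],"rotation":[0,0,0]}]' 10
python3 - <<'E'
from h import *
w=manip.camera("wrist");cv2.imwrite("pics/w37.png",w[150:420,200:440,::-1].repeat(2,0).repeat(2,1))
print(shift(board(9,74,75),down(1.471)))
E
```

```text
clock: 51.38
eef_pos: [591.7, 229.6, 77.8]
eef_rot: [3.137, -0.003, 1.47]
wrist_force: [-0.0, -0.1, -1.1]
finger_gap: 49.3
(array([-3.256e-01, -2.160e-02,  3.000e-04]), array([ 0.0016, -0.0014, -0.0013]))
```

View pics/w37.png

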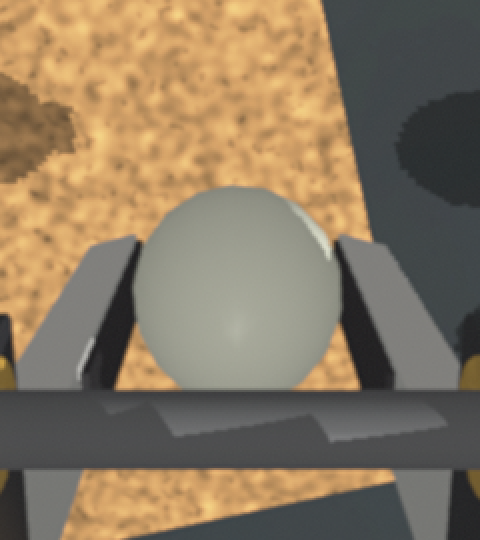

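Base = TCP + 27.9, so this egg should seat at TCP z of about -13.9. On to the dimple at board (10,74).

```bash
python3 -m pendant '[{"claw":0.044,"delta_pos":[-0.03,-0.002,0],"rotation":[0,0,0]},{"claw":0.044,"delta_pos":[-0.08,-0.0053,0],"rotation":[0,0,0]},{"claw":0.044,"delta_pos":[-0.13,-0.0086,0],"rotation":[0,0,0]},{"claw":0.044,"delta_pos":[-0.18,-0.012,0],"rotation":[0.0015,-0.001,0]},{"claw":0.044,"delta_pos":[-0.23,-0.0153,0],"rotation":[0.0015,-0.001,0]},{"claw":0.044,"delta_pos":[-0.28,-0.0186,0],"rotation":[0.0015,-0.001,-0.001]},{"claw":0.044,"delta_pos":[-0.315,-0.021,0],"rotation":[0.0015,-0.001,-0.001]},{"claw":0.044,"delta_pos":[-0.3256,-0.0216,0],"rotation":[0.0015,-0.001,-0.001]},{"claw":0.044,"delta_pos":[-0.3256,-0.0216,0],"rotation":[0.0015,-0.001,-0.001]}]' 10
python3 - <<'E'
from h import *
print(shift(board(9,74,-10),down(1.471)))
E
```

```text
clock: 52.55
eef_pos: [536.1, -92.3, 74.5]
eef_rot: [-3.14, -0.001, 1.47]
wrist_force: [-0.2, 0.6, -0.8]
finger_gap: 49.4
(array([-0.0002,  0.0005,  0.0845]), array([-0.0011, -0.0007, -0.001 ]))
```

```bash
python3 -m pendant '[{"claw":0.044,"delta_pos":[0,0.0005,0.025],"rotation":[-0.001,0,0]},{"claw":0.044,"delta_pos":[0,0.0005,0.055],"rotation":[-0.001,0,-0.001]},{"claw":0.044,"delta_pos":[0,0.0005,0.074],"rotation":[-0.001,0,-0.001]},{"claw":0.044,"delta_pos":[0,0.0005,0.081],"rotation":[-0.001,0,-0.001]},{"claw":0.044,"delta_pos":[0,0.0005,0.0845],"rotation":[-0.001,0,-0.001]},{"claw":0.044,"delta_pos":[0,0.0005,0.0845],"rotation":[-0.001,0,-0.001]},{"claw":0.044,"delta_pos":[0,0.0005,0.0845],"rotation":[-0.001,0,-0.001]}]' 10;  python3 -m pendant '[{"claw":0.044,"delta_pos":[0,0,0.001],"rotation":[0,0,0]},{"claw":0.044,"delta_pos":[0,0,0.002],"rotation":[0,0,0]},{"claw":0.044,"delta_pos":[0,0,0.002],"rotation":[0,0,0]}]' 10
```

```text
clock: 53.42
eef_pos: [536.9, -92.3, -9.4]
eef_rot: [3.141, -0.001, 1.471]
wrist_force: [0.5, 0.0, -1.4]
finger_gap: 49.3
clock: 53.8
eef_pos: [536.8, -92.3, -11.4]
eef_rot: [3.141, -0.001, 1.471]
wrist_force: [-0.6, -0.1, -0.4]
finger_gap: 49.4
```

```bash
python3 -m pendant '[{"claw":0.044,"delta_pos":[0,0,0.0008],"rotation":[0,0,0]},{"claw":0.044,"delta_pos":[0,0,0.0008],"rotation":[0,0,0]}]' 10
```

```text
clock: 54.05
eef_pos: [536.8, -92.3, -12.3]
eef_rot: [3.141, -0.001, 1.471]
wrist_force: [0.2, 0.2, -1.2]
finger_gap: 49.2
```

```bash
python3 -m pendant '[{"claw":0.044,"delta_pos":[0,0,0.0008],"rotation":[0,0,0]},{"claw":0.044,"delta_pos":[0,0,0.0008],"rotation":[0,0,0]}]' 10; python3 -m pendant '[{"claw":0.044,"delta_pos":[0,0,0.0006],"rotation":[0,0,0]},{"claw":0.044,"delta_pos":[0,0,0.0006],"rotation":[0,0,0]}]' 10
```

```text
clock: 54.3
eef_pos: [536.7, -92.3, -13.2]
eef_rot: [3.141, -0.001, 1.471]
wrist_force: [0.4, -0.3, -1.2]
finger_gap: 49.3
clock: 54.55
eef_pos: [536.7, -92.3, -13.8]
eef_rot: [3.141, -0.001, 1.471]
wrist_force: [-1.1, 0.1, 0.0]
finger_gap: 49.3
```

```bash
python3 -m pendant '[{"claw":0.044,"delta_pos":[0,0,0.0006],"rotation":[0,0,0]},{"claw":0.044,"delta_pos":[0,0,0.0006],"rotation":[0,0,0]}]' 10
```

```text
clock: 54.8
eef_pos: [536.8, -92.3, -14.2]
eef_rot: [3.141, -0.001, 1.471]
wrist_force: [-1.2, 0.7, 3.6]
finger_gap: 49.4
```

Seated at 3.6 N. I'll release, rise and check.

```bash
python3 -m pendant '[{"claw":0.050,"delta_pos":[0,0,0],"rotation":[0,0,0]},{"claw":0.051,"delta_pos":[0,0,0],"rotation":[0,0,0]},{"claw":0.053,"delta_pos":[0,0,0],"rotation":[0,0,0]},{"claw":0.058,"delta_pos":[0,0,0],"rotation":[0,0,0]},{"claw":0.064,"delta_pos":[0,0,0],"rotation":[0,0,0]},{"claw":0.064,"delta_pos":[0,0,-0.005],"rotation":[0,0,0]},{"claw":0.064,"delta_pos":[0,0,-0.03],"rotation":[0,0,0]},{"claw":0.066,"delta_pos":[0,0,-0.07],"rotation":[0,0,0]},{"claw":0.07,"delta_pos":[0,0,-0.11],"rotation":[0,0,0]},{"claw":0.07,"delta_pos":[0,0,-0.14],"rotation":[0,0,0]}]' 5
python3 - <<'E'
from h import *
print(shift([420,130,260],down(1.471)))
E
```

```text
clock: 56.05
eef_pos: [537.0, -92.4, 128.0]
eef_rot: [3.139, -0.0, 1.471]
wrist_force: [0.1, -0.3, -0.2]
finger_gap: 70.1
(array([ 0.2097, -0.1382, -0.1323]), array([ 0.0024, -0.0004,  0.    ]))
```

```bash
python3 -m pendant '[{"claw":0.07,"delta_pos":[0.21,-0.138,-0.13],"rotation":[0,0,0]},{"claw":0.07,"delta_pos":[0.21,-0.138,-0.13],"rotation":[0,0,0]},{"claw":0.07,"delta_pos":[0.21,-0.138,-0.13],"rotation":[0,0,0]},{"claw":0.07,"delta_pos":[0.21,-0.138,-0.13],"rotation":[0,0,0]},{"claw":0.07,"delta_pos":[0.21,-0.138,-0.13],"rotation":[0,0,0]},{"claw":0.07,"delta_pos":[0.21,-0.138,-0.13],"rotation":[0,0,0]}]' 5
python3 - <<'E'
from h import *
t=manip.camera("top");s=manip.camera("scene")
cv2.imwrite("pics/t40.png",cv2.resize(t[215:350,290:490,::-1],None,fx=3.9,fy=3.9,interpolation=cv2.INTER_CUBIC))
cv2.imwrite("pics/s40.png",s[:,:,::-1])
mt=manip.camera_model("top")
h=cv2.cvtColor(t,cv2.COLOR_RGB2HSV);k=((h[...,1]<60)&(h[...,2]>140)).astype(np.uint8);k[:, :310]=0;k[:,415:]=0;k[:240]=0;k[345:]=0
n,l,st,c=cv2.connectedComponentsWithStats(k)
a=-0.1001;Rm=np.array([[np.cos(a),np.sin(a)],[-np.sin(a),np.cos(a)]])
for i in range(1,n):
    if st[i,4]>60: q=onz(mt,*c[i],42);print(c[i].round(1),st[i],(Rm@(q[:2]-[520.1,-165.2])).round(1))
E
```

```text
clock: 56.8
eef_pos: [420.0, 131.5, 259.2]
eef_rot: [3.136, -0.001, 1.474]
wrist_force: [-0.2, -0.1, 0.1]
finger_gap: 70.0
[337.6 276.2] [328 267  20  20 314] [ 8.9 73.8]
[367.  280.5] [357 271  21  20 316] [ 9.1 -0.5]
[332.6 311.1] [323 301  20  21 328] [-79.2  73.6]
[362.4 315.5] [353 306  20  20 326] [-78.6  -0.5]
[392.2 320.2] [382 310  21  21 335] [-78.6 -74.6]
```

View pics/t40.png

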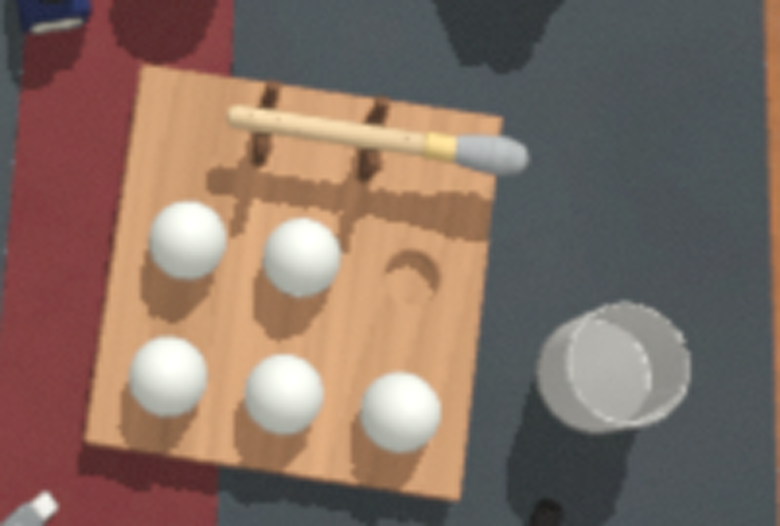

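View pics/s40.png

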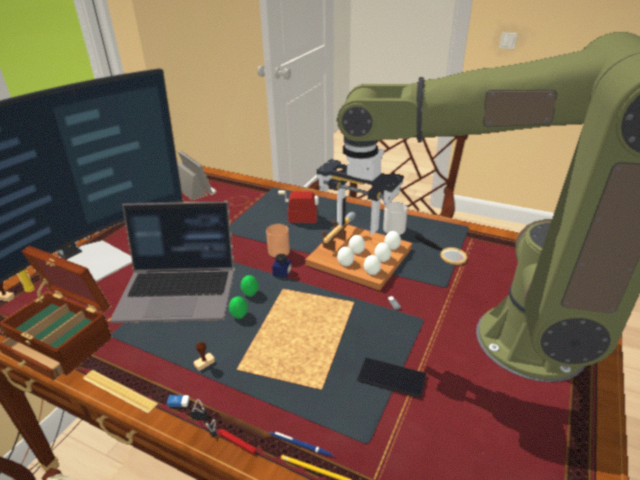

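```bash
python3 - <<'E'
from h import *
mt=manip.camera_model("top");ms=manip.camera_model("scene")
a=-0.1001;Rm=np.array([[np.cos(a),np.sin(a)],[-np.sin(a),np.cos(a)]])
for n,p in (("foot",(229,116)),("seam",(425,142)),("tip",(527,157))):
    q=onz(mt,290+p[0]/3.9-.4,215+p[1]/3.9-.4,66);print(n,(Rm@(q[:2]-[520.1,-165.2])).round(1))
s=cv2.imread("pics/s40.png")
cv2.imwrite("pics/s41.png",cv2.resize(s[190:300,300:430],None,fx=5,fy=5,interpolation=cv2.INTER_CUBIC))
E
```

```text
foot [88.6 59.3]
seam [ 90.8 -66.6]
tip [  91.  -131.9]
```

View pics/s41.png

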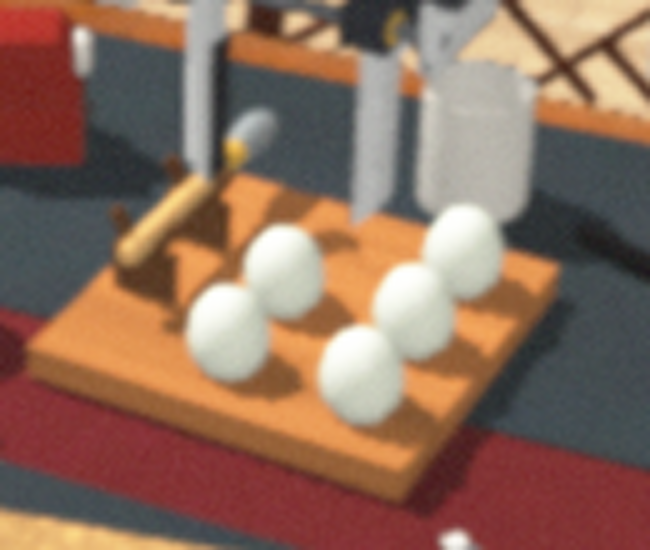

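The eggs sit 0.7 to 1.4 mm from their dimple centres. The brush middle is about 16 mm off against a 30 mm limit, and both brush ends are at board x of 89 to 91. The cup is upright and the arm is clear, so I'm handing in.

```bash
python3 -c "
from cell import manip
print(manip.read_state()['clock'], manip.sign_off())"
```

```text
the job is handed in; nothing more can be done
56.9 None
```

The job is handed in at 56.9 s of the 210 s allowed. All five white eggs are upright in their own dimples, and the brush is out of the cup and lying in both notches. I never touched the green look-alikes.

**Eggs:** The last top view put them 0.7 to 1.4 mm from the dimple centres. Each was lowered in steps of 1 mm or less and let go at 2 to 4 N of measured contact, well under the 25 N limit. The dimple at board (10, -74) is empty.

**Brush:** Both ends are at board x of 89 to 91 mm. Its middle sits about 16 mm from the middle of the rest, inside the 30 mm limit but not centred, and I left it there. I checked its height only by eye against the predicted position in the scene view, and it matched.

**Cup and desk:** The cup stands upright, and the ink bottle, stamp and other things look unmoved in the last pictures. The arm ended clear of everything.

**Checks that disagreed:**
- **Fingertips:** They really end about 45 mm behind the reported TCP, contrary to the description. The first close on the brush handle missed because of this, harmlessly, and I corrected for it in every later move.
- **Brush grasp:** Joint 4 reached its limit while tilting for the grasp, so I gripped the brush at a shallower 42° tilt.
- **Brush height:** The scene camera first showed the held brush about 6 mm higher than I had computed. I lowered it by feel instead, to about 3 to 4 N of contact.

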